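# Pack the ink jars, press the lid home and lock it with the pin

## Task

Pack this order of ink jars: stand every one of the small dark ink jars beside the wooden packing box upright in it, put the loose lid on and press it down until its catches snap and it sits level and flush on the rim all round. Then slide the locking pin through all four eyes (two on the box, two on the lid) until its wooden grip is home against the box's eye plate, and let go of it. Leave the dropper bottle, the water glass and the tape roll where they are.

Things in the scene. Friction and masses are not known exactly. Their poses are not given: they have to be found in the camera images.
- packing_box: Open wooden box fixed to the counter, 176 (its x) x 146 (its y) x 80 mm high; origin at the centre of its underside, z up. Walls 8 mm, floor 6 mm: inside 160 x 130 mm, three jars fit in a row along x, 50 mm apart. Midway on each long side's outside (y = -78..-73 and 73..78 mm) a steel eye plate, 32 mm wide, stands 35 mm above the rim with a 15 mm hole along y
- box_eye_axis (a point): point midway between the holes of the box's two eye plates, on their common axis (along the box's y): 101 mm above the box's underside, 21 mm above its rim. With the lid home the lid's two holes lie on this axis too
- box_rim_centre (a point): centre of the box's mouth at rim height, 80 mm above its underside; the lid's origin lies here when it is home. A sprung ball catch sticks 3 mm into the box in the middle of each end wall, just below the rim
- lid: Loose lid, about 180 g: wooden board 172 (its x) x 138 (its y) x 6 mm, origin at the centre of the board's underside, z up. A plug with round rubber edges reaches 14 mm below the board and enters the box with about 1.2 mm play each side; either way round fits. Laid on the box it stops on the catches about 10 mm above the rim; 10 to 15 N straight down on the bar snaps it home
- lid_grip (a point): centre of the lid's wooden handle bar, 42 mm above the lid's origin; bar 16 mm wide (lid's x), 14 mm high, 90 mm long (lid's y), carried by two steel cheeks at y = -42 and 42 mm (6 mm thick, 30 mm wide), 78 mm free between them. Each cheek has a 15 mm hole along y, 21 mm above the lid's origin, below the bar
- locking_pin: Locking pin, about 140 g, 240 mm long: wooden grip 60 (its x) x 24 (y) x 30 mm (z) and a steel pin, diameter 10, 180 mm long, from the grip's +x face (x = 30 mm) along +x at z = 15 mm, tip conical. Origin at the centre of the grip's underside, on which it lies on the counter. Centre of mass inside the grip, about 16 mm from the origin along +x
- pin_tip (a point): point of the pin, at x = 210, z = 15 mm in the pin's frame
- pin_mid (a point): point on the pin's axis 78 mm from the grip's face (x = 108, z = 15 mm in the pin's frame); it coincides with box_eye_axis when the pin is fully home, from either side, and the tip then stands 24 mm out of the far plate
- ink_jar_1: one of the alike dark ink jars (glass body, ribbed black screw lid) that stand beside the box: diameter 41 mm, 58 mm high (the body that can be grasped reaches to 46 mm, above it only the lid), 60 g; origin at the centre of its underside, z up. Two or all three are there
- ink_jar_2: one of the alike dark ink jars (glass body, ribbed black screw lid) that stand beside the box: diameter 41 mm, 58 mm high (the body that can be grasped reaches to 46 mm, above it only the lid), 60 g; origin at the centre of its underside, z up. Two or all three are there
- ink_jar_3: one of the alike dark ink jars (glass body, ribbed black screw lid) that stand beside the box: diameter 41 mm, 58 mm high (the body that can be grasped reaches to 46 mm, above it only the lid), 60 g; origin at the centre of its underside, z up. Two or all three are there
- dropper_bottle: bystander: ink dropper bottle, diameter 32 mm, 115 mm high; origin at the centre of its underside
- glass: bystander: water glass, diameter 63 mm, 84 mm high; origin at the centre of its underside
- tape: bystander: roll of masking tape lying flat, diameter 69 mm, 24 mm high; origin at the centre of its underside

How it is judged:
By the outcome, as a careful person would: the job done as asked, in the order asked, and still so for the second after the job is handed in, with the robot touching nothing.
Of ink_jar_1, ink_jar_2, ink_jar_3 only 2 to 3 are there at a start; the rules pass over those that are not, and their reading is None.
At some moment in a run one of lid, locking_pin, ink_jar_1, ink_jar_2, ink_jar_3 may be knocked a few centimetres aside while the robot is not near it.
It also fails if it takes over 200 s, if anything falls off the work surface, if the arm or the gripper's body presses on something with over 40 N, if the wrist force passes 120 N, or if a joint passes its speed limit or range.

## Robot

A 6-joint arm with a two-finger parallel gripper is mounted at the origin on a cart in front of the work surface, level with it; the furniture and walls round the work are solid. World frame = base frame: x ahead of the robot, y to its left, z up, the work surface at z = 0. Lengths are in m, angles in degrees, forces in N, time in s.
With the tool pointing down it reaches from about 0.25 to 0.725 m from the base axis. Payload 9.7 kg.
Tool frame: the origin (TCP) lies midway between the tips of the shut fingers; the grasp point (between the pads) lies 19 mm behind it (bot.pinch_z is the distance from the TCP to the grasp point, in m); z points along the fingers, x is the direction in which the jaws open and shut, and the axes are right-handed (so a half turn about z gives the same grasp; the last joint's range is limited). The gripper opens to 85 mm and grips with 20 to 120 N. Pads are 22 mm wide; open, the fingers measure 114 mm over their backs; the gripper's body (76 mm by 85 mm) begins 54 mm behind the grasp point. The pads swing forward as they close: fully open they stand 13 mm farther back than shut.
Start: joints at [64.572, 4.979, 10.078, 95.1, 0, 90], TCP at [0.236, 0.497, 0.231] pointing down, gripper open.
Joint ranges: [-179.16, 179.16], [-48.56, 103.87], [-65.8, 70.77], [-126.05, 130.52], [-82.76, 87.17], [-180, 180]. Speed limits (degrees/s): [127.2, 127.2, 147.25, 180, 180, 180].

## Interface

Orientations are given as [roll, pitch, yaw] about the fixed x, y, z axes, in that order (R = Rz(yaw) Ry(pitch) Rx(roll)).
In Python, from workcell import bot gives the robot as it stands. The module is installed in compiled form; this text tells all that it offers.
- The arm moves only by the shell command python3 -m pendant 'ROWS' [FORCE]. ROWS is JSON, a list of rows, each a list of 7 numbers: the shift along the tool's x, y, z scaled (see below), then the turn, a rotation vector about the tool's x, y, z scaled (see below), then the closure, from 0 (fully open) to 1 (shut). In form: [[tx, ty, tz, wx, wy, wz, jaw], ...]. A call has 1 to 12 rows; each row shifts and turns the pose as measured when the row begins, along the tool's axes as they then stand; what a row does not reach is not made up. The controller multiplies each number of a shift by 0.25 m and each number of a turn by pi rad. A row lasts 1/10 s, in which the tool goes at most 50 mm and 8.59 degrees, less where a joint would pass 70% of its speed; a pose out of reach is approached as far as the arm can. A call with a number of a shift or a turn outside -1 to 1 is refused whole. A call with a gripper value outside its range is refused whole. The fingers move at their own pace and stop on an object; FORCE is the grip in N (left out, the last holds). Time passes only in rows, so rows that do not move let the fingers close. It gives the time, the measured TCP pose, the force and the opening at its end, in the units of the state.
- bot.get_obs(): the state, without advancing time (a new reading comes with each control period).
- bot.camera(name): name is "side" or "top" or "wrist"; returns the picture (480x640x3 uint8, red, green, blue); there is no depth.
- bot.calibration(name): a dict with "intrinsics" (3x3 intrinsics, pixels), "xyz" and "attitude" of the camera in the world. Camera axes: x right, y up, looking along -z (the intrinsics and any distortion apply to the point x, -y, -z); pixel columns grow to the right and rows downward; lengths in m; the calibration is good to about 2 mm. A picture is of the moment at which its call begins: read the wrist's pose just before it. calibration takes no time and is no camera call; for the wrist camera it gives the pose at the moment of the call.
- bot.job_done(): hands the job in, once; it reports no verdict.
The state is a dict: "time": time; "q": joint angles; "qd": joint speeds; "joint_efforts": joint torques, N m; "ee_pos": TCP position; "tcp_rot": TCP orientation; "wrist_force": force on the tool from outside, world axes, zero at the start; "torque": the same for the moment, N m; "opening": finger opening in m.
Only numpy, scipy, OpenCV 4.12 (cv2) and the standard library are available. Lean on these libraries where they do the work, as an engineer would, in place of code of your own. Each camera call takes 0.05 s, during which the arm holds its last target.

## Working session

There is one attempt and no reset: what is moved stays moved. The work goes in short steps, Python scripts to look and compute and a shell command to move; the robot and the scene stay as the last step left them, time stands still between calls to the robot, and variables do not carry over. Pictures are saved under pics/ and viewed, and the job is handed in when it is done.

```bash
ls; mkdir -p pics; python3 - <<'E'
from workcell import bot
import cv2
print(bot.get_obs())
for n in ("side","top","wrist"):
    c=bot.calibration(n); print(n,c)
    im=bot.camera(n); cv2.imwrite(f"pics/{n}0.png",im[:,:,::-1])
print(bot.pinch_z)
E
```

```text
pics
{'time': 0.0, 'q': array([6.45712087e+01, 5.01099706e+00, 1.00313513e+01, 9.50967064e+01,
       2.08229629e-03, 9.00000704e+01]), 'qd': array([ 0.10264237, -0.03795481,  0.03378317,  0.10470242, -0.00684498,
        0.03028527]), 'joint_efforts': array([-4.86899255e-03, -5.20392001e+01,  4.64801323e+01,  1.65352109e-02,
       -1.78786404e-04, -7.67221422e-06]), 'ee_pos': array([0.23605712, 0.49651523, 0.23055625]), 'tcp_rot': array([-1.79997918e+02,  7.63521807e-02,  6.45711382e+01]), 'wrist_force': array([ 0.09789427, -0.31365807, -0.27918216]), 'torque': array([-0.02154667, -0.01161918,  0.04556298]), 'opening': 0.08525150680261358}
side {'intrinsics': array([[600.27861849,   0.        , 319.90704989],
       [  0.        , 600.27861849, 245.71700246],
       [  0.        ,   0.        ,   1.        ]]), 'xyz': array([ 0.56956797, -1.21798186,  0.97168742]), 'attitude': array([51.69046016,  1.08098798,  1.21982674])}
top {'intrinsics': array([[585.274923  ,   0.        , 321.2687333 ],
       [  0.        , 585.274923  , 245.36860704],
       [  0.        ,   0.        ,   1.        ]]), 'xyz': array([ 0.387208  , -0.1183214 ,  1.41749878]), 'attitude': array([  5.26663441,   1.19575784, -88.7563622 ])}
wrist {'intrinsics': array([[349.13101395,   0.        , 323.02746245],
       [  0.        , 349.13101395, 244.13254141],
       [  0.        ,   0.        ,   1.        ]]), 'xyz': array([0.16500125, 0.53117712, 0.37408078]), 'attitude': array([-17.61847779,   0.07887613,  64.50832496])}
0.0187
```

View pics/top0.png

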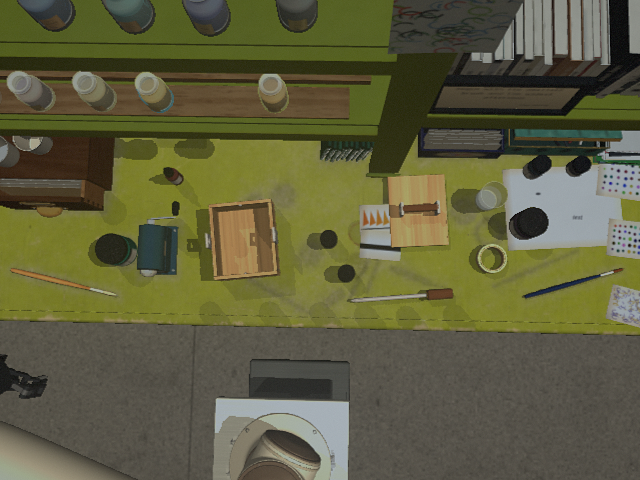

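View pics/side0.png

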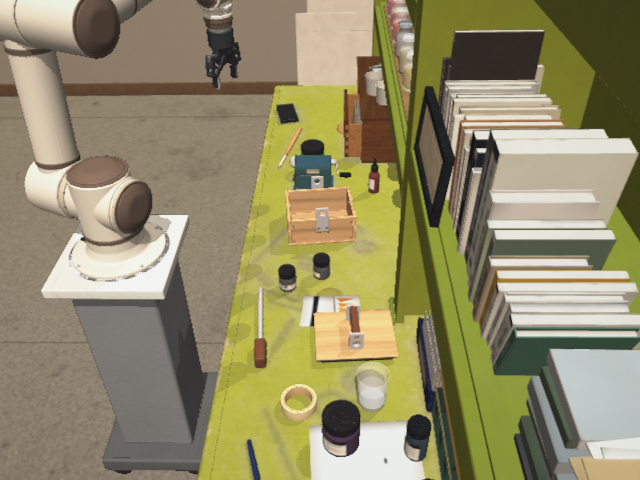

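View pics/wrist0.png

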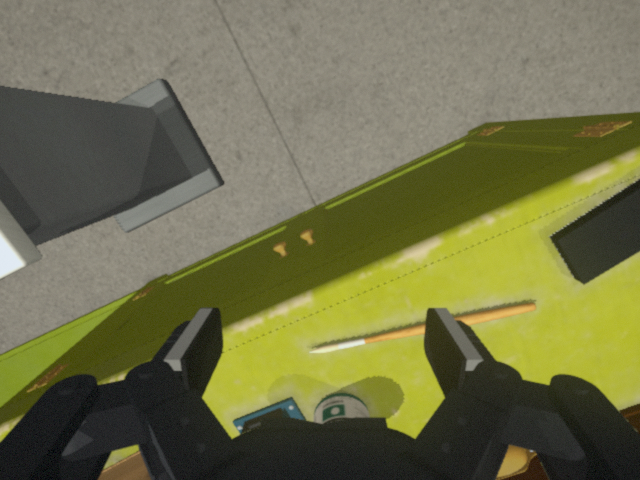

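```bash
python3 - <<'E'
import cv2
t=cv2.imread("pics/top0.png"); s=cv2.imread("pics/side0.png")
cv2.imwrite("pics/tz1.png",cv2.resize(t[180:320,140:340],None,fx=4,fy=4,interpolation=2))
cv2.imwrite("pics/tz2.png",cv2.resize(t[150:330,300:500],None,fx=3.3,fy=3.3,interpolation=2))
cv2.imwrite("pics/sz1.png",cv2.resize(s[150:300,240:400],None,fx=4,fy=4,interpolation=2))
cv2.imwrite("pics/sz2.png",cv2.resize(s[240:420,230:410],None,fx=3.3,fy=3.3,interpolation=2))
E
```

```text
(no output)
```

View pics/tz1.png

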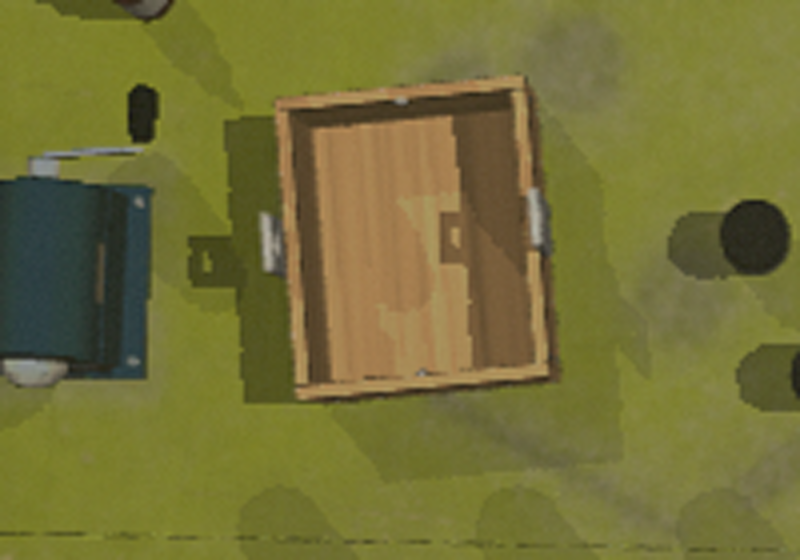

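View pics/tz2.png

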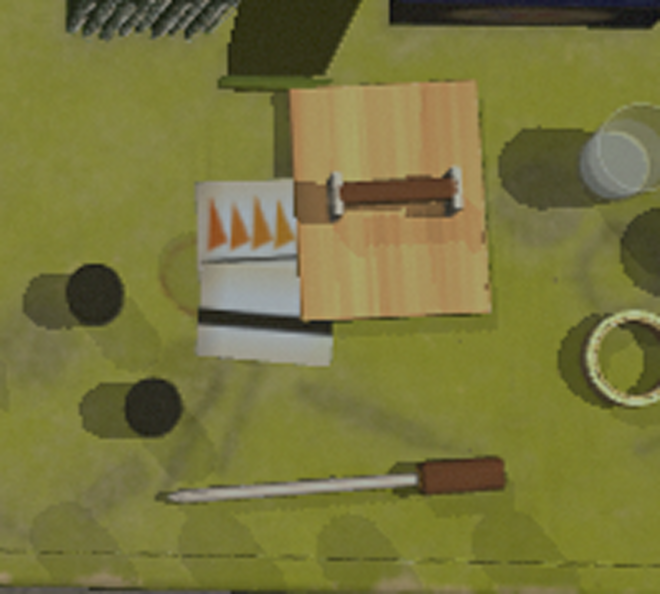

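View pics/sz1.png

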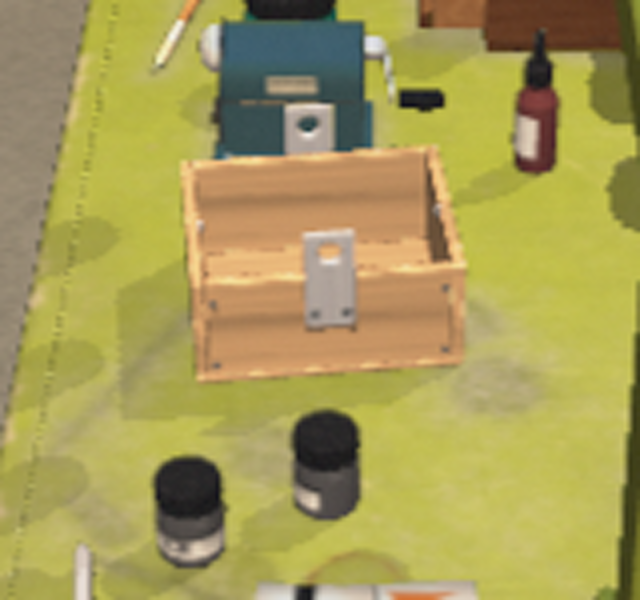

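View pics/sz2.png

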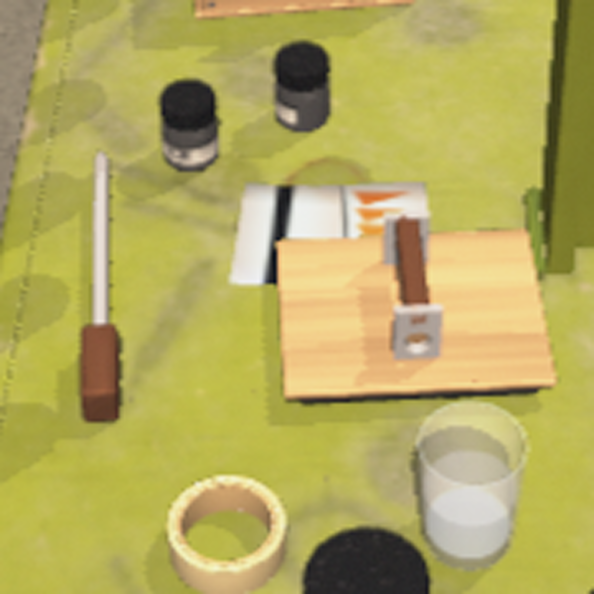

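```bash
cat > h.py <<'E'
from workcell import bot
import numpy as np, cv2
from scipy.spatial.transform import Rotation as R
from scipy.optimize import least_squares
def cal(n):
    c=bot.calibration(n); return c['intrinsics'],np.array(c['xyz']),R.from_euler('xyz',c['attitude'],degrees=True).as_matrix()
def proj(c,P):
    K,t,M=c; p=(np.atleast_2d(P)-t)@M; p=p*[1,-1,-1]
    u=p@K.T; return u[:,:2]/u[:,2:]
def ray(c,uv,z):
    K,t,M=c; d=np.linalg.solve(K,np.array([uv[0],uv[1],1.]))*[1,-1,-1]; d=M@d
    return t+d*(z-t[2])/d[2]
def fit(obs,x0,z0=None):
    # obs: list of (cal, localpts, pix). state x,y,yaw(,z)
    def f(s):
        z=s[3] if z0 is None else z0
        r=[]
        for c,L,U in obs:
            W=R.from_euler('z',s[2]).apply(np.array(L,float))+[s[0],s[1],z]
            r.append((proj(c,W)-np.array(U)).ravel())
        return np.concatenate(r)
    s=least_squares(f,x0,loss='soft_l1'); return s.x,f(s.x).reshape(-1,2)
E
python3 - <<'E'
from h import *
np.set_printoptions(precision=4,suppress=True)
T,S=cal('top'),cal('side')
C=[[.088,.073],[.088,-.073],[-.088,.073],[-.088,-.073]]
def c3(a,b,z): return [[a,b,z],[a,-b,z],[-a,b,z],[-a,-b,z]]
o=[(T,c3(.088,.073,.08),[[209.25,205],[270.75,198.75],[214.5,280],[277.25,274.5]]),
(S,c3(.088,.073,.08)+[[0,-.0755,.101],[0,.0755,.101]],[[349,187],[356,217],[286,190.75],[288.75,220],[322.5,213.25],[317,181.25]])]
for z in (0,None):
  x,r=fit(o,[.38,.06,0]+([0] if z is None else []),z); print('box',x,np.rad2deg(x[2])); 
  print(r)
x,r=fit(o[:1],[.38,.06,0],0); print('box top only',x)
x,r=fit(o[1:],[.38,.06,0],0); print('box side only',x)
o=[(T,c3(.086,.069,.02),[[387.9,176.7],[444.2,174.2],[391.2,247],[448.8,244.8]]),
(S,c3(.086,.069,.02),[[390.3,310],[397.6,356.4],[314.2,313.3],[316.4,360]])]
x,r=fit(o,[.48,-.3,0],0);print('lid',x,np.rad2deg(x[2]));print(r)
for n,a,b in (('A',(328.8,239.1),(321.25,257)),('B',(346.7,273.3),(287,268.5))):
  print(n,ray(T,a,.058),ray(S,b,.058))
print('tip',ray(T,(350,300.6),.015),ray(S,(260.3,286.4),.015))
# grip top
g=lambda q:[ray(T,(300+u/3.3,150+v/3.3),.03) for u,v in q]
G=g([(424,461),(505,457),(505,488),(424,492)]);print(np.array(G),np.mean(G,0))
g=[ray(S,(230+u/3.3,240+v/3.3),.03) for u,v in [(82,327),(118,324),(118,400),(83,402)]];print(np.array(g))
for n,p,z in (('glass',(614,165),.01),('tape',(634,357),.024)): print(n,ray(T,(300+p[0]/3.3,150+p[1]/3.3),z))
E
```

```text
box [0.5226 0.0926 0.1091] 6.252468516900341
[[-0.2069 -1.4426]
 [ 0.9014 -0.8486]
 [-0.1271 -0.7942]
 [ 0.5057 -0.9149]
 [-0.2415 -1.2044]
 [-0.0613 -0.376 ]
 [-1.4626 -0.8538]
 [-1.814   1.2371]
 [-1.0029 -0.531 ]
 [-0.5019 -0.4468]]
box [ 0.5227  0.094   0.1109 -0.0029] 6.351430366844776
[[-0.5977 -1.2395]
 [ 0.365  -0.7398]
 [-0.4028 -0.7671]
 [ 0.081  -0.9849]
 [-0.2701 -0.6008]
 [-0.0083  0.2051]
 [-1.3678 -0.1934]
 [-1.6172  1.8829]
 [-0.8726  0.1002]
 [-0.4677  0.2019]]
box top only [0.5203 0.0932 0.1127]
box side only [0.5248 0.0907 0.1098]
lid [ 0.6056 -0.3183  0.0573] 3.2856185415212678
[[ 0.2593 -0.8931]
 [ 1.1679 -0.6488]
 [ 0.2809 -0.4292]
 [ 0.5463 -0.3884]
 [-0.7554 -0.78  ]
 [ 0.4214 -0.3476]
 [-1.0896 -1.0988]
 [-1.4736 -0.598 ]]
A [ 0.527  -0.1045  0.058 ] [ 0.5319 -0.1055  0.058 ]
B [ 0.448  -0.1477  0.058 ] [ 0.4523 -0.1479  0.058 ]
tip [ 0.385  -0.1576  0.015 ] [ 0.3874 -0.1629  0.015 ]
[[ 0.4146 -0.3414  0.03  ]
 [ 0.4187 -0.399   0.03  ]
 [ 0.3967 -0.399   0.03  ]
 [ 0.3926 -0.3416  0.03  ]] [ 0.4056 -0.3703  0.03  ]
[[ 0.3952 -0.3454  0.03  ]
 [ 0.4182 -0.3427  0.03  ]
 [ 0.424  -0.4061  0.03  ]
 [ 0.4025 -0.4078  0.03  ]]
glass [ 0.6344 -0.4823  0.01  ]
tape [ 0.4925 -0.4924  0.024 ]
```

```bash
cat >> h.py <<'E'
def togo(x,y,z,yaw):
    o=bot.get_obs(); M=R.from_euler('xyz',o['tcp_rot'],degrees=True)
    Tg=R.from_euler('xyz',[180,0,yaw],degrees=True)
    d=M.inv().apply(np.array([x,y,z])-o['ee_pos']); w=(M.inv()*Tg).as_rotvec()
    print('t=%.1f pos'%o['time'],np.round(o['ee_pos'],4),np.round(o['tcp_rot'],2),'F',np.round(o['wrist_force'],1),'open %.4f'%o['opening'],'q',np.round(o['q'],1))
    print('shift mm',np.round(d*1000,1),'units',np.round(d/.25,4),'turn deg',np.round(np.rad2deg(w),2),'units',np.round(w/np.pi,4))
E
python3 - <<'E'
from h import *
togo(.50,-.02,.25,96)
E
python3 -m pendant '[[0,0,0,0,0,0.04,0]]'
```

```text
t=0.1 pos [0.2361 0.4966 0.2308] [1.800e+02 6.000e-02 6.457e+01] F [-0.5  0.6 -0.3] open 0.0856 q [64.6  5.  10.  95.1 -0.  90. ]
shift mm [-353.2  460.2  -18.9] units [-1.4129  1.8407 -0.0755] turn deg [-2.000e-02  6.000e-02 -3.143e+01] units [-1.000e-04  3.000e-04 -1.746e-01]
time: 0.25
ee_pos: [0.236, 0.4965, 0.2304]
tcp_rot: [180.0, 0.1, 57.3]
wrist_force: [0.2, 0.5, -0.6]
opening: 0.0854
```

```bash
python3 - <<'E'
from h import *
togo(.50,-.02,.25,96)
E
```

```text
t=0.2 pos [0.236  0.4965 0.2304] [1.7999e+02 9.0000e-02 5.7330e+01] F [ 0.2  0.5 -0.6] open 0.0854 q [64.6  5.  10.  95.1 -0.  97.2]
shift mm [-292.3  501.   -19. ] units [-1.1692  2.004  -0.076 ] turn deg [-2.000e-02  9.000e-02 -3.867e+01] units [-1.000e-04  5.000e-04 -2.148e-01]
```

```bash
python3 -m pendant '[[-0.1,0.168,-0.007,0,0,0,0],[-0.1,0.168,-0.007,0,0,0,0],[-0.1,0.168,-0.007,0,0,0,0],[-0.1,0.168,-0.007,0,0,0,0],[-0.1,0.168,-0.007,0,0,0,0],[-0.1,0.168,-0.007,0,0,0,0],[-0.1,0.168,-0.007,0,0,0,0],[-0.1,0.168,-0.007,0,0,0,0],[-0.1,0.168,-0.007,0,0,0,0],[-0.1,0.168,-0.007,0,0,0,0],[-0.1,0.168,-0.007,0,0,0,0],[-0.1,0.168,-0.007,0,0,0,0]]'
python3 - <<'E'
from h import *
togo(.50,-.02,.25,96)
E
```

```text
time: 1.45
ee_pos: [0.4988, -0.0392, 0.2494]
tcp_rot: [179.9, 0.3, 57.6]
wrist_force: [1.3, 0.9, 0.1]
opening: 0.0854
t=1.4 pos [ 0.4988 -0.0392  0.2494] [179.95   0.27  57.55] F [1.3 0.9 0.1] open 0.0854 q [-4.3 -1.3  5.6 97.  -0.3 28.1]
shift mm [16.9 -9.3 -0.7] units [ 0.0675 -0.0372 -0.0029] turn deg [ -0.04   0.28 -38.45] units [-2.000e-04  1.600e-03 -2.136e-01]
```

Follows well. Turn to 96° and look.

```bash
python3 -m pendant '[[0.06,-0.036,0,0,0,-0.045,0],[0,0,0,0,0,-0.045,0],[0,0,0,0,0,-0.045,0],[0,0,0,0,0,-0.045,0],[0,0,0,0,0,-0.034,0],[0,0,0,0,0,0,0],[0,0,0,0,0,0,0]]'
python3 - <<'E'
from h import *
togo(.50,-.02,.25,96)
print(bot.calibration('wrist'))
cv2.imwrite('pics/w1.png',bot.camera('wrist')[:,:,::-1])
E
```

```text
time: 2.15
ee_pos: [0.5008, -0.0307, 0.2459]
tcp_rot: [-179.6, 0.3, 96.5]
wrist_force: [0.6, 1.0, -0.2]
opening: 0.0854
t=2.1 pos [ 0.5008 -0.0307  0.2459] [-179.55    0.25   96.54] F [ 0.6  1.  -0.2] open 0.0854 q [-3.3 -0.9  5.7 97.  -0.3 -9.9]
shift mm [10.7  0.3 -4.1] units [ 0.0428  0.0014 -0.0164] turn deg [-0.45  0.26  0.54] units [-0.0025  0.0014  0.003 ]
{'intrinsics': array([[349.13101395,   0.        , 323.02746245],
       [  0.        , 349.13101395, 244.13254141],
       [  0.        ,   0.        ,   1.        ]]), 'xyz': array([ 0.4237544 , -0.03754038,  0.38996279]), 'attitude': array([-17.165965  ,   0.25855919,  96.47598962])}
```

View pics/w1.png

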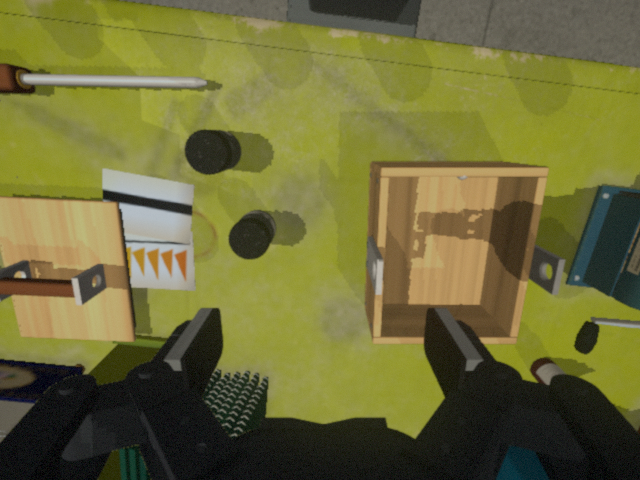

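```bash
python3 - <<'E'
import cv2
t=cv2.imread("pics/w1.png")
cv2.imwrite("pics/w1z.png",cv2.resize(t[150:350,360:570],None,fx=3,fy=3,interpolation=2))
cv2.imwrite("pics/w1y.png",cv2.resize(t[50:270,0:290],None,fx=2.7,fy=2.7,interpolation=2))
E
```

```text
(no output)
```

View pics/w1z.png

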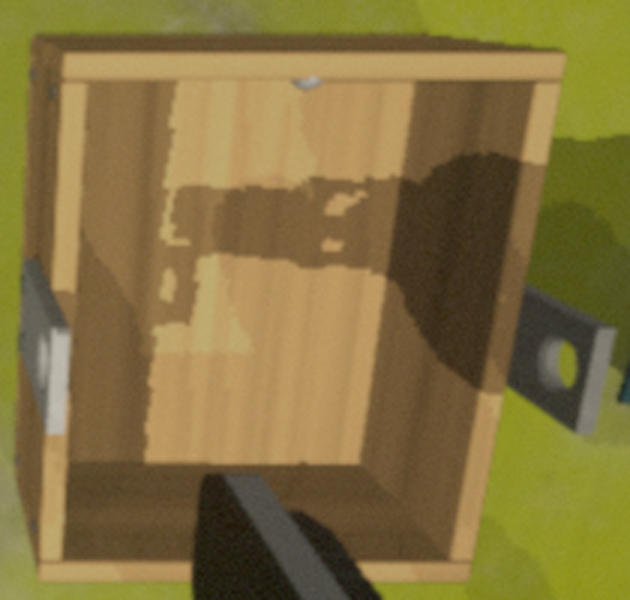

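View pics/w1y.png

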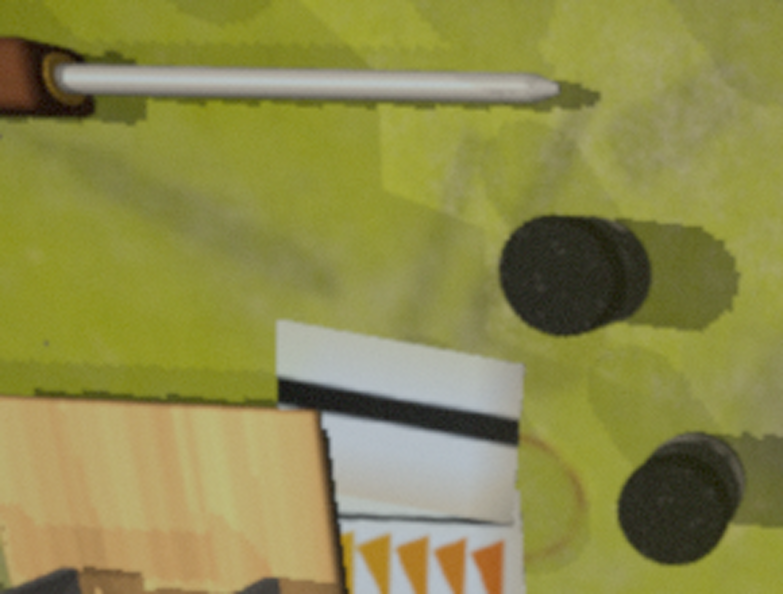

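```bash
python3 - <<'E'
from h import *
np.set_printoptions(precision=4,suppress=True)
W=cal('wrist')
def c3(a,b,z): return [[a,b,z],[a,-b,z],[-a,b,z],[-a,-b,z]]
o=[(W,c3(.088,.073,.08),[[516.7,343.3],[372.7,343.3],[548,167.7],[381,167.7]])]
x,r=fit(o,[.52,.09,.1],0); print('box',x,np.rad2deg(x[2])); print(r)
for n,p,z in (('A',(251.5,236.7),.058),('B',(207.4,151.9),.058),('tip',(207.4,83.3),.015)): print(n,ray(W,p,z))
E
```

```text
box [0.523  0.0964 0.1166] 6.680494152462931
[[-0.2517  0.5371]
 [-0.0297  0.5872]
 [ 0.9442 -0.6223]
 [-0.5137 -0.1132]]
A [ 0.5263 -0.0986  0.058 ]
B [ 0.4496 -0.1433  0.058 ]
tip [ 0.3873 -0.1581  0.015 ]
```

```bash
python3 - <<'E'
from h import *
togo(.450,-.146,.012,96.3)
E
```

```text
t=2.2 pos [ 0.5009 -0.0307  0.2459] [-179.55    0.25   96.55] F [-0.3 -0.1 -0.8] open 0.0853 q [-3.3 -0.9  5.7 97.  -0.3 -9.9]
shift mm [-107.7  -61.8  234.9] units [-0.4309 -0.2474  0.9396] turn deg [-0.45  0.25  0.25] units [-0.0025  0.0014  0.0014]
```

```bash
python3 -m pendant '[[-0.143,-0.082,0.05,-0.0025,0.0014,0,0],[-0.143,-0.082,0.1,0,0,0,0],[-0.143,-0.082,0.1,0,0,0,0],[0,0,0.15,0,0,0,0],[0,0,0.1,0,0,0,0],[0,0,0.05,0,0,0,0],[0,0,0,0,0,0,0]]'
python3 - <<'E'
from h import *
togo(.450,-.146,.012,96.3)
cv2.imwrite('pics/w2.png',bot.camera('wrist')[:,:,::-1])
E
```

```text
time: 2.9
ee_pos: [0.4506, -0.1477, 0.1045]
tcp_rot: [179.8, 0.0, 95.7]
wrist_force: [-0.2, -1.1, 0.2]
opening: 0.0854
t=2.9 pos [ 0.4506 -0.1477  0.1045] [1.798e+02 4.000e-02 9.570e+01] F [-0.2 -1.1  0.2] open 0.0854 q [-18.2  -6.2 -15.   81.    0.  -23.9]
shift mm [ 1.8 -0.8 92.5] units [ 0.0073 -0.003   0.3701] turn deg [ 0.2   0.04 -0.6 ] units [ 0.0011  0.0002 -0.0033]
```

View pics/w2.png

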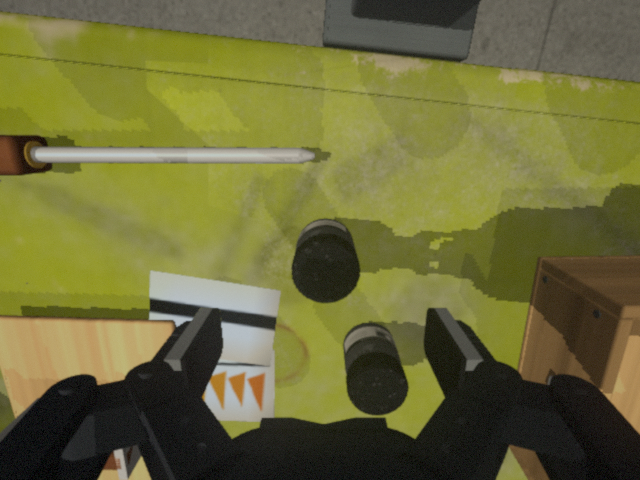

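```bash
python3 - <<'E'
from h import *
W=cal('wrist')
print(ray(W,(326,272),.058),ray(W,(377,385),.058),ray(W,(312,156),.015))
o=bot.get_obs();p=o['ee_pos'];print(proj(W,[p,p+[0,0,.0187],[p[0],p[1],.058]]))
togo(.450,-.146,.012,96.3)
E
```

```text
[ 0.45038786 -0.1449046   0.058     ] [ 0.52702711 -0.10329365  0.058     ] [ 0.38797687 -0.16011428  0.015     ]
[[320.37395518 312.49400105]
 [319.98174138 335.06970772]
 [321.06656091 272.62782583]]
t=3.0 pos [ 0.4511 -0.1478  0.1056] [1.7974e+02 7.0000e-02 9.5720e+01] F [0.2 0.3 0.1] open 0.0854 q [-18.2  -6.2 -14.9  81.    0.  -23.9]
shift mm [ 2.  -1.3 93.6] units [ 0.0079 -0.0053  0.3745] turn deg [ 0.26  0.07 -0.58] units [ 0.0015  0.0004 -0.0032]
```

```bash
python3 -m pendant '[[0.01,-0.004,0.1,0,0,0,0],[0,0,0.1,0,0,0,0],[0,0,0.08,0,0,0,0.2],[0,0,0.04,0,0,0,0.2],[0,0,0.02,0,0,0,0.3],[0,0,0,0,0,0,0.3],[0,0,0,0,0,0,0.3]]' 30
python3 - <<'E'
from h import *
togo(.450,-.146,.012,96.3)
E
```

```text
time: 3.65
ee_pos: [0.4577, -0.1454, 0.0288]
tcp_rot: [179.0, 0.4, 95.8]
wrist_force: [-0.5, 0.2, -0.2]
opening: 0.0596
t=3.6 pos [ 0.4577 -0.1454  0.0288] [178.97   0.39  95.76] F [-0.5  0.2 -0.2] open 0.0596 q [-17.6  -4.6 -22.   71.5   0.1 -23.4]
shift mm [ 0.3 -8.1 16.6] units [ 0.001  -0.0323  0.0666] turn deg [ 1.03  0.4  -0.53] units [ 0.0057  0.0022 -0.003 ]
```

```bash
python3 -m pendant '[[0,-0.03,0,0.0057,0.002,0,0.3],[0,0,0.03,0,0,0,0.3],[0,0,0.03,0,0,0,0.3],[0,0,0,0,0,0,0.3]]' 30
python3 - <<'E'
from h import *
togo(.450,-.146,.012,96.3)
E
```

```text
time: 4.05
ee_pos: [0.4509, -0.1467, 0.0147]
tcp_rot: [179.9, 0.1, 95.8]
wrist_force: [-0.8, -0.7, 0.2]
opening: 0.0597
t=4.0 pos [ 0.4509 -0.1467  0.0147] [1.7991e+02 8.0000e-02 9.5750e+01] F [-0.8 -0.7  0.2] open 0.0597 q [-18.   -3.9 -23.   70.9  -0.  -23.8]
shift mm [ 0.8 -0.8  2.7] units [ 0.0031 -0.0033  0.011 ] turn deg [ 0.09  0.08 -0.55] units [ 0.0005  0.0004 -0.0031]
```

```bash
python3 -m pendant '[[0,0,0,0,0,0,1],[0,0,0,0,0,0,1],[0,0,0,0,0,0,1],[0,0,0,0,0,0,1],[0,0,0,0,0,0,1],[0,0,0,0,0,0,1]]' 30
python3 - <<'E'
from h import *
togo(.450,-.146,.012,96.3)
cv2.imwrite('pics/w3.png',bot.camera('wrist')[:,:,::-1])
E
```

```text
time: 4.65
ee_pos: [0.4508, -0.1467, 0.0146]
tcp_rot: [179.9, 0.1, 95.7]
wrist_force: [-0.7, 0.4, -0.6]
opening: 0.04
t=4.7 pos [ 0.4508 -0.1467  0.0146] [1.7993e+02 7.0000e-02 9.5750e+01] F [-0.7  0.4 -0.6] open 0.0400 q [-18.   -3.9 -23.   70.9  -0.  -23.7]
shift mm [ 0.7 -0.7  2.6] units [ 0.003  -0.0028  0.0104] turn deg [ 0.07  0.07 -0.55] units [ 0.0004  0.0004 -0.0031]
```

View pics/w3.png

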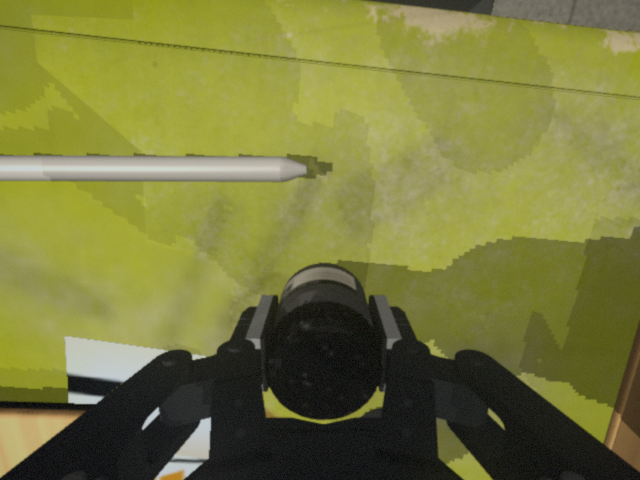

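```bash
python3 -m pendant '[[0,0,-0.05,0,0,0,1],[0,0,-0.15,0,0,0,1],[0,0,-0.19,0,0,0,1],[0,0,-0.19,0,0,0,1],[0,0,-0.1,0,0,0,1],[0,0,0,0,0,0,1]]' 30
python3 - <<'E'
from h import *
togo(.4877,.0886,.165,96.4)
E
```

```text
time: 5.3
ee_pos: [0.4489, -0.1459, 0.1944]
tcp_rot: [180.0, 0.1, 95.7]
wrist_force: [0.2, 0.2, -0.5]
opening: 0.0406
t=5.3 pos [ 0.4489 -0.1459  0.1944] [1.7996e+02 5.0000e-02 9.5750e+01] F [ 0.2  0.2 -0.5] open 0.0406 q [-18.   -6.3  -5.2  91.1  -0.  -23.7]
shift mm [229.5  62.1  29.2] units [0.9179 0.2484 0.1169] turn deg [ 0.04  0.05 -0.65] units [ 0.0002  0.0003 -0.0036]
```

```bash
python3 -m pendant '[[0.1,0.027,0,0,0,-0.0036,1],[0.16,0.044,0,0,0,0,1],[0.16,0.044,0,0,0,0,1],[0.16,0.044,0,0,0,0,1],[0.16,0.044,0,0,0,0,1],[0.1,0.027,0.05,0,0,0,1],[0.06,0.014,0.05,0,0,0,1],[0,0,0,0,0,0,1],[0,0,0,0,0,0,1]]' 30
python3 - <<'E'
from h import *
togo(.4877,.0886,.165,96.4)
cv2.imwrite('pics/w4.png',bot.camera('wrist')[:,:,::-1])
E
```

```text
time: 6.2
ee_pos: [0.4845, 0.0923, 0.1675]
tcp_rot: [180.0, 0.1, 96.3]
wrist_force: [0.5, 0.7, -0.4]
opening: 0.0401
t=6.2 pos [0.4845 0.0923 0.1675] [1.7999e+02 1.4000e-01 9.6300e+01] F [ 0.5  0.7 -0.4] open 0.0401 q [10.9 -3.6 -5.7 88.  -0.1  4.6]
shift mm [-4.   2.8  2.5] units [-0.0162  0.0112  0.0101] turn deg [ 0.01  0.14 -0.1 ] units [ 0.      0.0008 -0.0005]
```

View pics/w4.png

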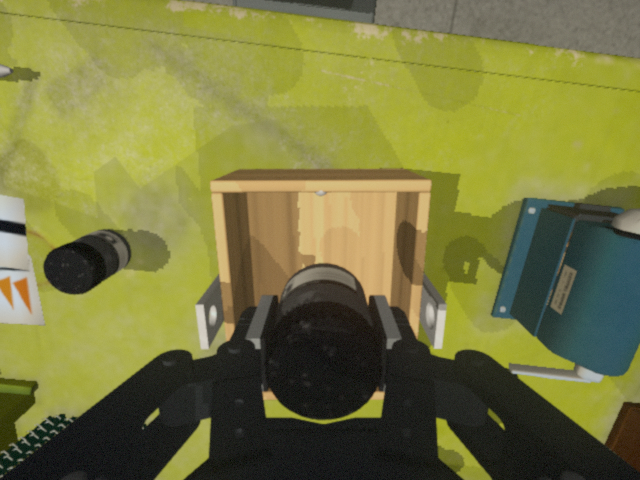

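```bash
python3 - <<'E'
import cv2
t=cv2.imread("pics/w4.png")
cv2.imwrite("pics/w4z.png",cv2.resize(t[160:420,190:450],None,fx=2.3,fy=2.3,interpolation=2))
E
```

```text
(no output)
```

View pics/w4z.png

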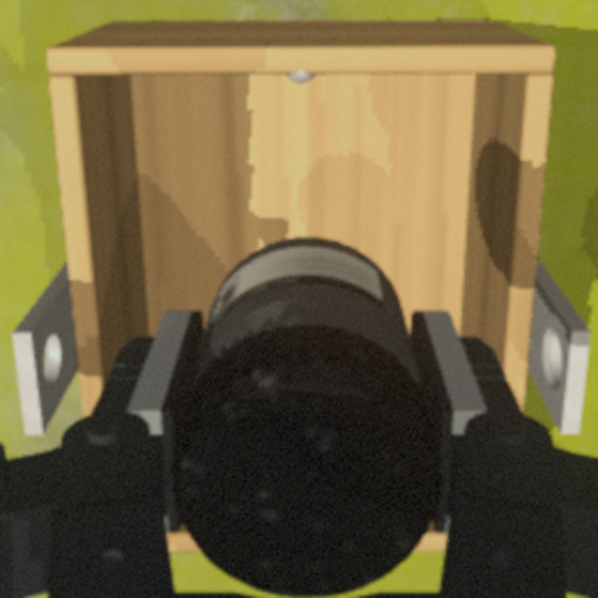

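```bash
python3 - <<'E'
from h import *
np.set_printoptions(precision=4,suppress=True)
W=cal('wrist')
o=[(W,[[-.088,-.073,.08],[-.088,.073,.08],[0,-.074,.101],[0,.074,.101]],[[210.9,180.9],[430.9,180],[212.6,315.2],[430,314.3]])]
x,r=fit(o,[.52,.09,.1],0); print('box',x,np.rad2deg(x[2])); print(r)
p=bot.get_obs()['ee_pos'];print(proj(W,[p,p+[0,0,.0187],p-[0,0,.01]]))
E
```

```text
box [0.523  0.0961 0.113 ] 6.472725869236658
[[-1.4483 -0.3867]
 [ 1.1915 -0.4701]
 [-0.9044  0.6768]
 [ 1.0441  0.929 ]]
[[320.3197 312.5398]
 [319.8685 334.9437]
 [320.5221 302.4871]]
```

```bash
python3 -m pendant '[[-0.01,0.012,0.1,0,0,0,1],[0,0,0.1,0,0,0,1],[0,0,0.1,0,0,0,1],[0,0,0.1,0,0,0,1],[0,0,0.06,0,0,0,1],[0,0,0,0,0,0,1]]' 30
python3 - <<'E'
from h import *
togo(.4877,.0897,.0225,96.4)
E
```

```text
time: 6.85
ee_pos: [0.4898, 0.0835, 0.0529]
tcp_rot: [179.6, 0.2, 95.8]
wrist_force: [-0.9, 0.5, 0.4]
opening: 0.0403
t=6.8 pos [0.4898 0.0835 0.0529] [1.7965e+02 1.7000e-01 9.5810e+01] F [-0.9  0.5  0.4] open 0.0403 q [  9.8  -2.3 -17.1  74.9  -0.2   4. ]
shift mm [ 6.5 -1.6 30.4] units [ 0.0258 -0.0064  0.1214] turn deg [ 0.35  0.17 -0.59] units [ 0.002   0.0009 -0.0033]
```

```bash
python3 -m pendant '[[0.025,-0.006,0,0.002,0,-0.003,1],[0,0,0.05,0,0,0,1],[0,0,0.04,0,0,0,1],[0,0,0.02,0,0,0,1],[0,0,0.01,0,0,0,1],[0,0,0,0,0,0,1]]' 30
python3 - <<'E'
from h import *
togo(.4877,.0897,.0215,96.4)
E
```

```text
time: 7.45
ee_pos: [0.4893, 0.0889, 0.024]
tcp_rot: [179.8, 0.2, 96.3]
wrist_force: [-0.5, 0.6, 0.1]
opening: 0.0405
t=7.5 pos [0.4893 0.0889 0.024 ] [1.7979e+02 1.6000e-01 9.6280e+01] F [-0.5  0.6  0.1] open 0.0405 q [ 10.4  -1.2 -19.3  71.7  -0.2   4.1]
shift mm [ 1.  -1.5  2.5] units [ 0.0039 -0.0061  0.0101] turn deg [ 0.21  0.16 -0.12] units [ 0.0012  0.0009 -0.0007]
```

```bash
python3 -m pendant '[[0,0,0.008,0,0,0,1],[0,0,0.006,0,0,0,1],[0,0,0,0,0,0,1]]' 30
python3 - <<'E'
from h import *
togo(.4877,.0897,.0215,96.4)
E
```

```text
time: 7.75
ee_pos: [0.4896, 0.089, 0.0208]
tcp_rot: [179.7, 0.2, 96.3]
wrist_force: [0.4, 0.4, 0.5]
opening: 0.0399
t=7.8 pos [0.4896 0.089  0.0208] [1.7974e+02 1.5000e-01 9.6290e+01] F [0.4 0.4 0.5] open 0.0399 q [ 10.4  -1.1 -19.5  71.3  -0.2   4.1]
shift mm [ 0.9 -1.9 -0.7] units [ 0.0036 -0.0074 -0.0029] turn deg [ 0.26  0.15 -0.11] units [ 0.0014  0.0009 -0.0006]
```

Release partly, then lift.

```bash
python3 -m pendant '[[0,0,0,0,0,0,0.3],[0,0,0,0,0,0,0.3],[0,0,0,0,0,0,0.3],[0,0,-0.05,0,0,0,0.3],[0,0,-0.15,0,0,0,0.3],[0,0,-0.19,0,0,0,0.3],[0,0,-0.19,0,0,0,0],[0,0,-0.1,0,0,0,0],[0,0,0,0,0,0,0]]' 30
python3 - <<'E'
from h import *
togo(.5295,-.1035,.015,96.4)
cv2.imwrite('pics/w5.png',bot.camera('wrist')[:,:,::-1])
E
```

```text
time: 8.65
ee_pos: [0.4875, 0.0892, 0.2017]
tcp_rot: [179.7, 0.2, 96.3]
wrist_force: [-0.4, -0.4, 0.1]
opening: 0.0854
t=8.7 pos [0.4875 0.0892 0.2017] [1.7967e+02 1.5000e-01 9.6290e+01] F [-0.4 -0.4  0.1] open 0.0854 q [10.5 -3.3 -1.6 91.4 -0.2  4.2]
shift mm [-195.6   19.6  187.4] units [-0.7824  0.0784  0.7495] turn deg [ 0.33  0.15 -0.11] units [ 0.0018  0.0008 -0.0006]
```

View pics/w5.png

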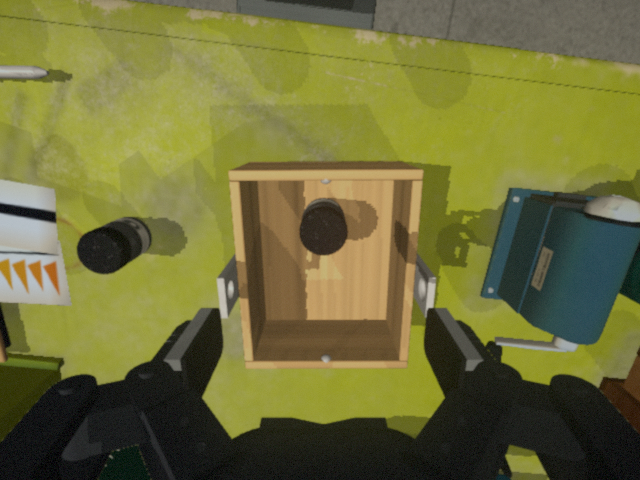

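```bash
python3 -m pendant '[[-0.15,0.015,0,0,0,0,0],[-0.19,0.019,0,0,0,0,0],[-0.19,0.019,0,0,0,0,0],[-0.16,0.016,0.05,0,0,0,0],[-0.09,0.009,0.15,0,0,0,0],[0,0,0.15,0,0,0,0],[0,0,0.05,0,0,0,0],[0,0,0,0,0,0,0]]' 30
python3 - <<'E'
from h import *
togo(.5295,-.1035,.015,96.4)
cv2.imwrite('pics/w6.png',bot.camera('wrist')[:,:,::-1])
E
```

```text
time: 9.5
ee_pos: [0.5269, -0.1093, 0.0926]
tcp_rot: [-179.9, 0.0, 96.4]
wrist_force: [-1.4, 0.2, 0.0]
opening: 0.0858
t=9.5 pos [ 0.5269 -0.1093  0.0926] [-1.7994e+02  4.0000e-02  9.6430e+01] F [-1.4  0.2  0. ] open 0.0858 q [-11.7   2.9  -7.4  79.7  -0.1 -18.1]
shift mm [ 5.5  3.3 77.6] units [0.0221 0.0132 0.3103] turn deg [-0.06  0.04  0.03] units [-0.0003  0.0002  0.0002]
```

View pics/w6.png

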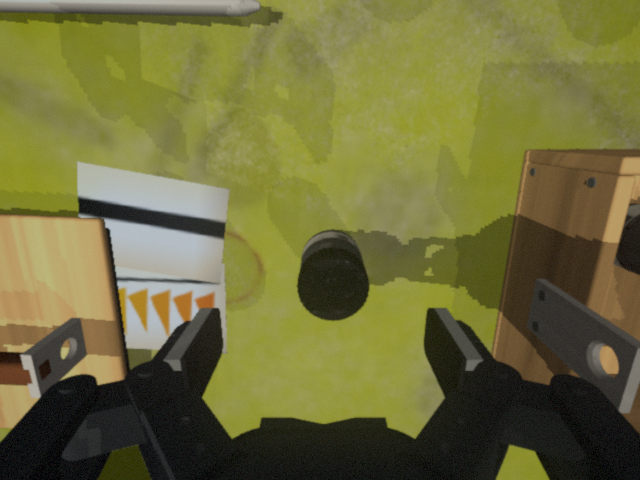

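```bash
python3 - <<'E'
from h import *
W=cal('wrist');print(ray(W,(333,284),.058))
E
python3 -m pendant '[[0.02,0.008,0.05,0,0,0,0],[0,0,0.08,0,0,0,0.3],[0,0,0.06,0,0,0,0.3],[0,0,0.04,0,0,0,0.3],[0,0,0,0,0,0,0.3],[0,0,0,0,0,0,0.3]]' 30
python3 - <<'E'
from h import *
togo(.5295,-.1035,.015,96.4)
E
```

```text
[ 0.52807067 -0.10222923  0.058     ]
time: 10.15
ee_pos: [0.5325, -0.1008, 0.039]
tcp_rot: [179.5, 0.2, 96.7]
wrist_force: [0.4, 0.7, 0.2]
opening: 0.0597
t=10.2 pos [ 0.5325 -0.1008  0.039 ] [179.52   0.18  96.71] F [0.4 0.7 0.2] open 0.0597 q [-10.7   4.1 -12.2  73.2  -0.  -17.4]
shift mm [-2.3 -3.5 23.9] units [-0.0091 -0.014   0.0957] turn deg [0.48 0.18 0.31] units [0.0027 0.001  0.0017]
```

```bash
python3 -m pendant '[[-0.011,-0.017,0.02,0.0027,0,0.0017,0.3],[0,0,0.04,0,0,0,0.3],[0,0,0.025,0,0,0,0.3],[0,0,0.01,0,0,0,0.3],[0,0,0,0,0,0,0.3]]' 30
python3 - <<'E'
from h import *
togo(.5285,-.104,.0146,96.4)
E
```

```text
time: 10.65
ee_pos: [0.5292, -0.1047, 0.0147]
tcp_rot: [179.9, 0.2, 96.3]
wrist_force: [0.8, 0.3, -0.1]
opening: 0.0602
t=10.7 pos [ 0.5292 -0.1047  0.0147] [179.93   0.22  96.35] F [ 0.8  0.3 -0.1] open 0.0602 q [-11.1   4.9 -14.1  70.9  -0.2 -17.4]
shift mm [ 0.8 -0.6  0.1] units [ 0.0032 -0.0023  0.0003] turn deg [ 0.07  0.22 -0.05] units [ 0.0004  0.0012 -0.0003]
```

```bash
python3 -m pendant '[[0,0,0,0,0,0,1],[0,0,0,0,0,0,1],[0,0,0,0,0,0,1],[0,0,0,0,0,0,1],[0,0,0,0,0,0,1],[0,0,-0.05,0,0,0,1],[0,0,-0.15,0,0,0,1],[0,0,-0.19,0,0,0,1],[0,0,-0.19,0,0,0,1],[0,0,-0.1,0,0,0,1],[0,0,0,0,0,0,1]]' 30
python3 - <<'E'
from h import *
togo(.558,.0977,.165,96.4)
E
```

```text
time: 11.75
ee_pos: [0.5274, -0.1037, 0.195]
tcp_rot: [179.9, 0.2, 96.3]
wrist_force: [-0.5, 0.2, -0.6]
opening: 0.0404
t=11.8 pos [ 0.5274 -0.1037  0.195 ] [179.93   0.22  96.35] F [-0.5  0.2 -0.6] open 0.0404 q [-11.    2.5   3.5  90.8  -0.2 -17.4]
shift mm [196.9  52.6  29.3] units [0.7877 0.2106 0.1173] turn deg [ 0.07  0.22 -0.05] units [ 0.0004  0.0012 -0.0003]
```

```bash
python3 -m pendant '[[0.1,0.027,0,0,0.0012,0,1],[0.16,0.043,0,0,0,0,1],[0.16,0.043,0,0,0,0,1],[0.16,0.043,0,0,0,0,1],[0.12,0.032,0,0,0,0,1],[0.06,0.016,0,0,0,0,1],[0.027,0.007,0.05,0,0,0,1],[0,0,0.07,0,0,0,1],[0,0,0,0,0,0,1],[0,0,0,0,0,0,1]]' 30
python3 - <<'E'
from h import *
togo(.558,.0977,.022,96.4)
cv2.imwrite('pics/w7.png',bot.camera('wrist')[:,:,::-1])
E
```

```text
time: 12.75
ee_pos: [0.5578, 0.102, 0.1613]
tcp_rot: [-179.9, 0.1, 96.1]
wrist_force: [0.1, 0.0, -0.1]
opening: 0.0401
t=12.8 pos [0.5578 0.102  0.1613] [-1.7995e+02  1.2000e-01  9.6120e+01] F [ 0.1  0.  -0.1] open 0.0401 q [10.4  6.5  4.  87.5 -0.1  4.3]
shift mm [-4.000e+00 -1.000e-01  1.393e+02] units [-1.610e-02 -5.000e-04  5.571e-01] turn deg [-0.05  0.12 -0.28] units [-0.0003  0.0006 -0.0016]
```

View pics/w7.png

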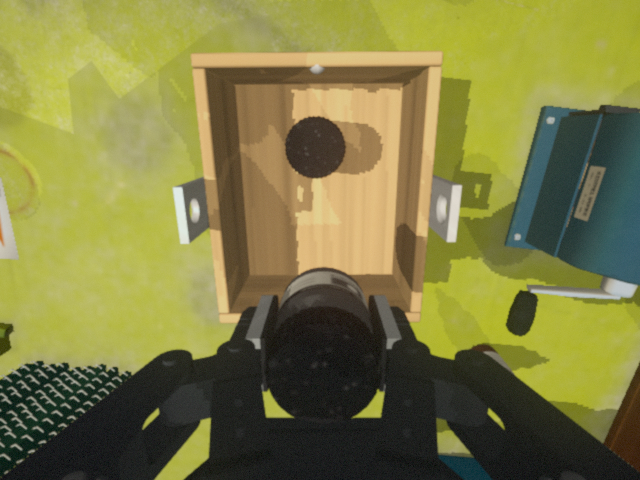

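```bash
python3 -m pendant '[[-0.017,0,0.05,0,0,-0.0016,1],[0,0,0.08,0,0,0,1],[0,0,0.08,0,0,0,1],[0,0,0.08,0,0,0,1],[0,0,0.06,0,0,0,1],[0,0,0,0,0,0,1],[0,0,0,0,0,0,1]]' 30
python3 - <<'E'
from h import *
togo(.558,.0977,.022,96.4)
t=cv2.imread("pics/w7.png")
cv2.imwrite("pics/w7z.png",cv2.resize(t[40:340,160:480],None,fx=2.0,fy=2.0,interpolation=2))
E
```

```text
time: 13.5
ee_pos: [0.5593, 0.0922, 0.0704]
tcp_rot: [179.8, 0.2, 96.2]
wrist_force: [0.2, 0.3, 0.2]
opening: 0.0402
t=13.5 pos [0.5593 0.0922 0.0704] [1.7985e+02 1.5000e-01 9.6180e+01] F [0.2 0.3 0.2] open 0.0402 q [ 9.4  7.  -5.5 77.3 -0.2  3.3]
shift mm [ 5.8 -0.9 48.4] units [ 0.0231 -0.0035  0.1935] turn deg [ 0.15  0.15 -0.22] units [ 0.0009  0.0009 -0.0012]
```

View pics/w7z.png

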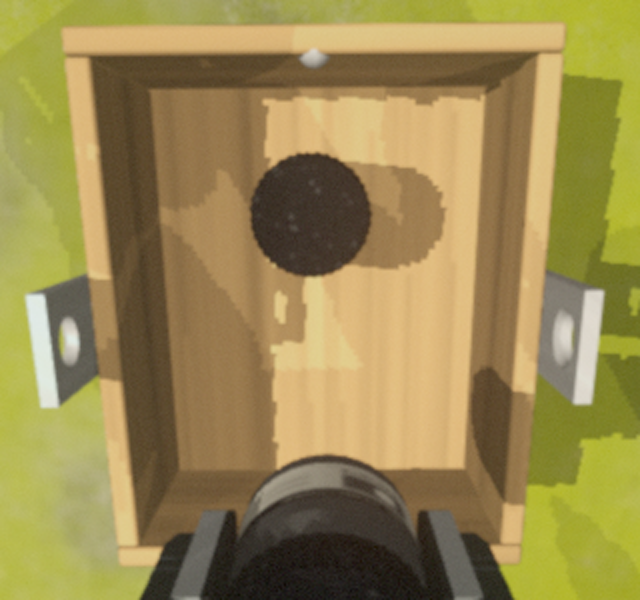

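```bash
cat >> h.py <<'E'
def wcal_at(pos,rpy):
    o=bot.get_obs(); K,t,M=cal('wrist'); A=R.from_euler('xyz',o['tcp_rot'],degrees=True).as_matrix()
    B=R.from_euler('xyz',rpy,degrees=True).as_matrix()
    return K,np.array(pos)+B@A.T@(t-o['ee_pos']),B@A.T@M
E
python3 - <<'E'
from h import *
np.set_printoptions(precision=4,suppress=True)
W=wcal_at([.5578,.102,.1613],[-179.95,.12,96.12])
def c3(a,b,z): return [[a,b,z],[a,-b,z],[-a,b,z],[-a,-b,z]]
o=[(W,c3(.088,.073,.08)+[[0,-.074,.101],[0,.074,.101]],[[420.5,321],[219.5,322.5],[442,52],[191.5,54.5],[195,210],[442.5,209]])]
x,r=fit(o,[.52,.09,.1],0); print('box',x,np.rad2deg(x[2])); print(r)
print('jarB',ray(W,(315.5,147),.064),'released at .4896 .0890')
E
python3 -m pendant '[[0.023,-0.003,0,0,0,0,1],[0,0,0.05,0,0,0,1],[0,0,0.05,0,0,0,1],[0,0,0.04,0,0,0,1],[0,0,0.02,0,0,0,1],[0,0,0,0,0,0,1]]' 30
python3 - <<'E'
from h import *
togo(.558,.0977,.022,96.4)
E
```

```text
box [0.5231 0.0966 0.1125] 6.44334937215138
[[-0.041   1.4806]
 [ 0.227   0.9499]
 [ 2.1966 -0.9248]
 [-1.1061 -1.3862]
 [-1.1946  0.8442]
 [ 0.4857  0.3082]]
jarB [0.4887 0.0907 0.064 ] released at .4896 .0890
time: 14.1
ee_pos: [0.5591, 0.0981, 0.0289]
tcp_rot: [179.7, 0.1, 96.2]
wrist_force: [0.5, -0.5, -0.3]
opening: 0.0402
t=14.1 pos [0.5591 0.0981 0.0289] [1.7967e+02 1.4000e-01 9.6180e+01] F [ 0.5 -0.5 -0.3] open 0.0402 q [10.   8.  -9.  72.6 -0.2  3.9]
shift mm [-0.3 -1.2  6.9] units [-0.001  -0.0046  0.0274] turn deg [ 0.33  0.14 -0.22] units [ 0.0018  0.0008 -0.0012]
```

```bash
python3 -m pendant '[[0,0,0.018,0.0015,0,0,1],[0,0,0.012,0,0,0,1],[0,0,0.004,0,0,0,1],[0,0,0,0,0,0,1],[0,0,0,0,0,0,0.3],[0,0,0,0,0,0,0.3],[0,0,0,0,0,0,0.3]]' 30
python3 - <<'E'
from h import *
togo(.558,.0977,.022,96.4)
E
```

```text
time: 14.8
ee_pos: [0.5601, 0.0982, 0.0215]
tcp_rot: [179.8, 0.1, 96.2]
wrist_force: [-0.2, 0.1, -0.3]
opening: 0.0599
t=14.8 pos [0.5601 0.0982 0.0215] [1.7983e+02 1.4000e-01 9.6170e+01] F [-0.2  0.1 -0.3] open 0.0599 q [10.   8.6 -9.3 72.  -0.1  3.8]
shift mm [-0.2 -2.2 -0.5] units [-0.0009 -0.0086 -0.002 ] turn deg [ 0.17  0.14 -0.23] units [ 0.001   0.0008 -0.0013]
```

```bash
python3 -m pendant '[[0,0,-0.05,0,0,0,0.3],[0,0,-0.15,0,0,0,0.3],[0,0,-0.19,0,0,0,0.3],[0,0,-0.19,0,0,0,0],[0,0,-0.19,0,0,0,0],[0,-0.1,-0.1,0,0,0,0],[-0.1,-0.15,0,0,0,0.045,0],[-0.15,-0.1,0,0,0,0.045,0],[-0.15,0,0,0,0,0.045,0],[-0.15,0,0,0,0,0.045,0]]' 30
python3 - <<'E'
from h import *
togo(.6056,-.3183,.2,3.3)
for n in ("side","top","wrist"): cv2.imwrite(f"pics/{n}8.png",bot.camera(n)[:,:,::-1])
E
```

```text
time: 15.8
ee_pos: [0.4507, -0.0426, 0.256]
tcp_rot: [179.5, -0.1, 63.1]
wrist_force: [0.5, 0.3, -0.3]
opening: 0.0855
t=15.8 pos [ 0.4507 -0.0426  0.256 ] [ 1.7945e+02 -1.5000e-01  6.3120e+01] F [ 0.5  0.3 -0.3] open 0.0855 q [-5.4 -8.2 -0.  97.6 -0.1 21.5]
shift mm [-176.1  262.2   58.1] units [-0.7043  1.0489  0.2324] turn deg [ 0.42 -0.42 59.82] units [ 0.0023 -0.0023  0.3323]
```

View pics/side8.png

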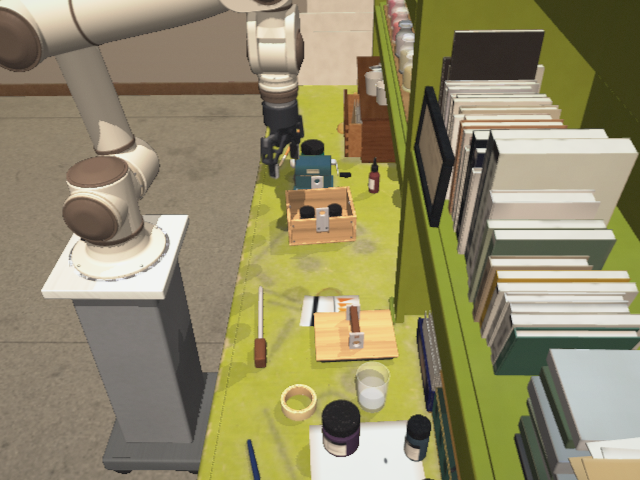

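View pics/top8.png

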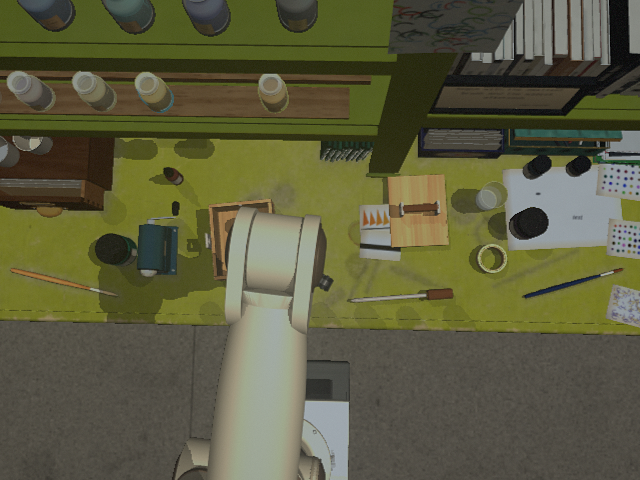

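```bash
python3 - <<'E'
import cv2
t=cv2.imread("pics/top8.png"); s=cv2.imread("pics/side8.png")
cv2.imwrite("pics/tz8.png",cv2.resize(t[20:200,300:520],None,fx=3.3,fy=3.3,interpolation=2))
cv2.imwrite("pics/sz8.png",cv2.resize(s[60:340,300:480],None,fx=2.1,fy=2.1,interpolation=2))
E
```

```text
(no output)
```

View pics/tz8.png

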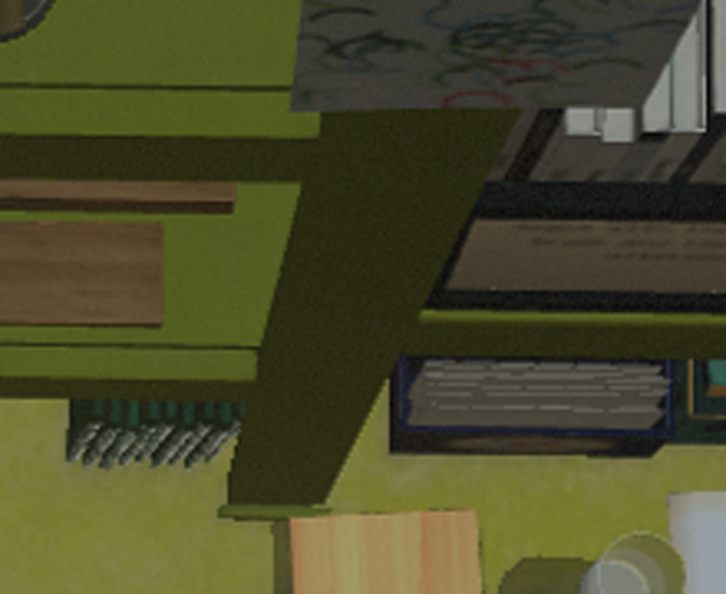

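View pics/sz8.png

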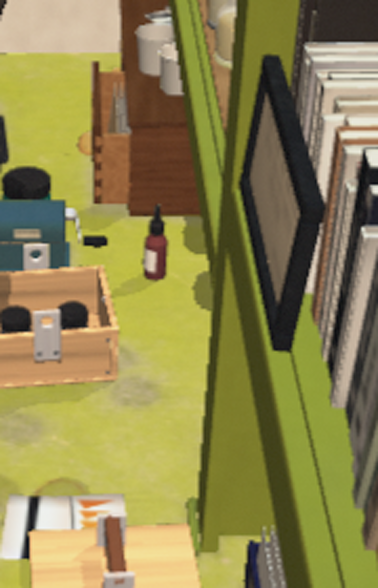

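View pics/wrist8.png

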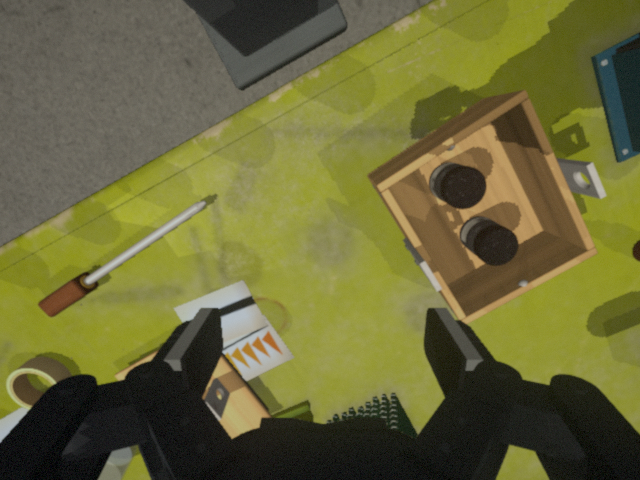

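```bash
python3 - <<'E'
from h import *
np.set_printoptions(precision=4,suppress=True)
T,S=cal('top'),cal('side')
print(ray(T,(370.3,173),0),ray(T,(397.6,171.5),0), ray(S,(397.6,321),0))
# pillar front left edge higher: check verticality, crop (300,190)
for z in (.2,.3,.4,.5): print(z,proj(T,[[.685,-.21,z],[.685,-.26,z]]),proj(S,[[.685,-.26,z]]))
# current wrist extents
o=bot.get_obs()['ee_pos']
for z in (.35,.42,.5): print(z,proj(T,[[o[0],o[1],z]]),proj(S,[[o[0],o[1],z],[o[0]+.06,o[1],z]]))
E
```

```text
[ 0.6981 -0.2025  0.    ] [ 0.703  -0.2693  0.    ] [ 0.7055 -0.2617  0.    ]
0.2 [[379.695  158.826 ]
 [403.413  159.2126]] [[393.4957 251.1994]]
0.3 [[383.7343 146.5313]
 [409.5341 146.9395]] [[396.4404 211.044 ]]
0.4 [[388.5484 131.8785]
 [416.8304 132.3097]] [[399.7161 166.3731]]
0.5 [[394.3838 114.117 ]
 [425.6766 114.5725]] [[403.3823 116.3796]]
0.35 [[293.0642 263.4678]] [[282.3774 135.4638]
 [309.8442 135.2761]]
0.42 [[290.2454 260.9708]] [[280.4662 105.6636]
 [308.8724 105.4293]]
0.5 [[286.5015 257.6544]] [[278.1151  69.0048]
 [307.6769  68.7096]]
```

```bash
python3 - <<'E'
from h import *
np.set_printoptions(precision=4,suppress=True)
T,S=cal('top'),cal('side')
for z in (.2,.3,.4,.5,.6):
  p=ray(T,(440,116),z); print(p,proj(S,p))
E
```

```text
[ 0.7797 -0.3366  0.2   ] [[445.4725 275.9383]]
[ 0.7475 -0.3187  0.3   ] [[432.6233 229.0802]]
[ 0.7152 -0.3008  0.4   ] [[418.6448 178.1036]]
[ 0.683  -0.2829  0.5   ] [[403.3812 122.4405]]
[ 0.6508 -0.2649  0.6   ] [[386.6468  61.4136]]
```

```bash
python3 - <<'E'
import cv2
s=cv2.imread("pics/side8.png")
cv2.imwrite("pics/sz8b.png",cv2.resize(s[180:480,330:520],None,fx=2.0,fy=2.0,interpolation=2))
E
```

```text
(no output)
```

View pics/sz8b.png

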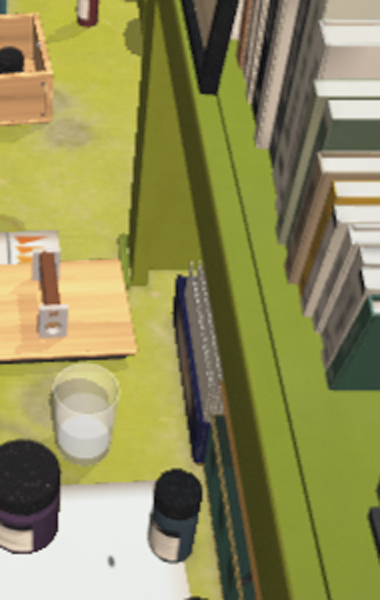

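```bash
python3 -m pendant '[[0,0.1,0,0.002,-0.002,0.045,0],[-0.05,0.1,0,0,0,0.045,0],[0,0.15,0,0,0,0.045,0],[0,0.15,0,0,0,0.045,0],[0,0.15,0,0,0,0.045,0],[0,0.15,0,0,0,0.045,0],[0,0.1,0,0,0,0.045,0],[0,0,0,0,0,0.015,0],[0,0,0,0,0,0,0],[0,0,0,0,0,0,0]]'
python3 - <<'E'
from h import *
togo(.6064,-.333,.2,3.3)
cv2.imwrite("pics/w9.png",bot.camera('wrist')[:,:,::-1])
E
```

```text
time: 16.95
ee_pos: [0.586, -0.2235, 0.2595]
tcp_rot: [179.9, -0.2, 2.9]
wrist_force: [1.1, 0.3, -0.6]
opening: 0.0853
t=16.9 pos [ 0.586  -0.2235  0.2595] [179.92  -0.25   2.94] F [ 1.1  0.3 -0.6] open 0.0853 q [-20.9  16.7  26.8  99.8   0.   66.2]
shift mm [ 14.5 110.3  59.7] units [0.0582 0.4412 0.2387] turn deg [ 0.08 -0.25 -0.36] units [ 0.0004 -0.0014 -0.002 ]
```

View pics/w9.png

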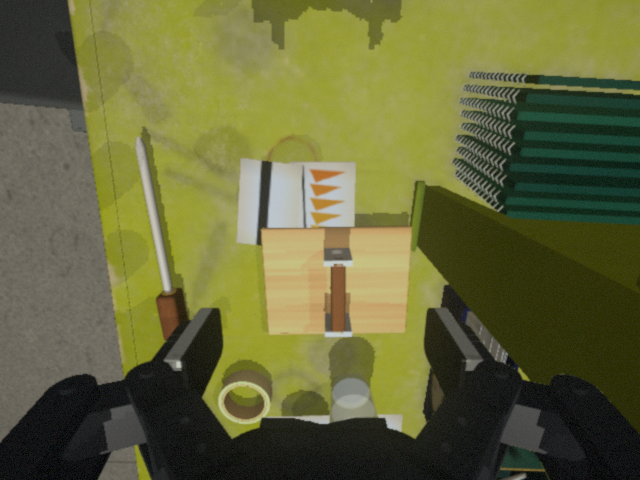

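```bash
python3 - <<'E'
import cv2
t=cv2.imread("pics/w9.png")
cv2.imwrite("pics/w9z.png",cv2.resize(t[210:350,240:440],None,fx=4,fy=4,interpolation=2))
E
```

```text
(no output)
```

View pics/w9z.png

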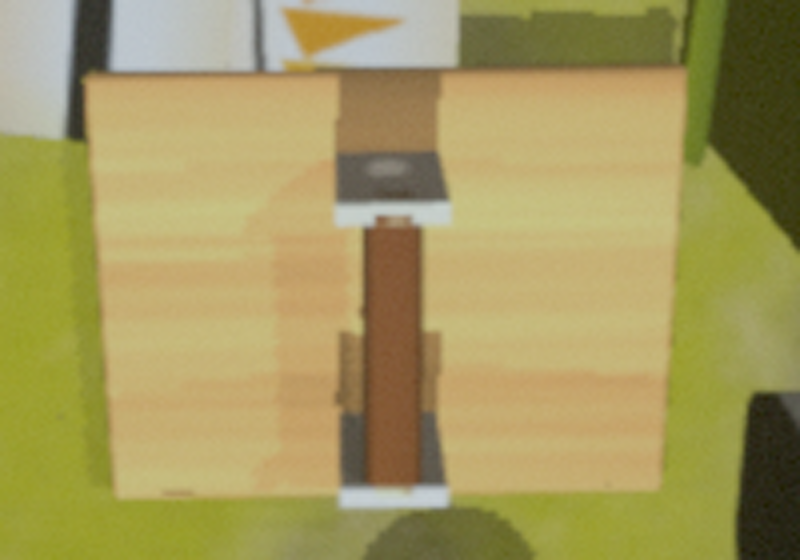

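```bash
python3 - <<'E'
from h import *
np.set_printoptions(precision=4,suppress=True)
W=cal('wrist')
o=[(W,[[-.086,.069,.02],[.086,.069,.02],[-.086,-.069,.02],[.086,-.069,.02]],[[261.25,228.25],[411.5,227],[269.25,334.25],[405,332.5]])]
x,r=fit(o,[.6,-.32,.05],0); print('lid',x,np.rad2deg(x[2])); print(r)
print(ray(W,(240+393/4,210+213/4),.063),ray(W,(240+395/4,210+497/4),.063))
E
```

```text
lid [ 0.6067 -0.3147  0.0627] 3.5900579785968825
[[-0.3588  0.0844]
 [ 1.0477 -0.6334]
 [-1.0496  0.4017]
 [ 0.3152  0.3595]]
[ 0.6039 -0.273   0.063 ] [ 0.6098 -0.3573  0.063 ]
```

```bash
python3 -m pendant '[[0.02,0.1,0,0,-0.0014,-0.002,0],[0.03,0.15,0.05,0,0,0,0],[0.015,0.12,0.1,0,0,0,0],[0,0.06,0.1,0,0,0,0],[0,0,0.1,0,0,0,0],[0,0,0.05,0,0,0,0],[0,0,0,0,0,0,0]]'
python3 - <<'E'
from h import *
togo(.606,-.331,.037,3.5)
cv2.imwrite("pics/w10.png",bot.camera('wrist')[:,:,::-1])
cv2.imwrite("pics/s10.png",bot.camera('side')[:,:,::-1])
E
```

```text
time: 17.7
ee_pos: [0.6119, -0.3268, 0.161]
tcp_rot: [179.8, -0.3, 4.5]
wrist_force: [-0.0, 0.4, -0.0]
opening: 0.0849
t=17.7 pos [ 0.6119 -0.3268  0.161 ] [179.79  -0.32   4.54] F [-0.   0.4 -0. ] open 0.0849 q [-28.1  24.3  25.6  90.9  -0.   57.4]
shift mm [ -7.    3.3 124. ] units [-0.0278  0.0132  0.4959] turn deg [ 0.21 -0.32  1.04] units [ 0.0011 -0.0018  0.0058]
```

View pics/w10.png

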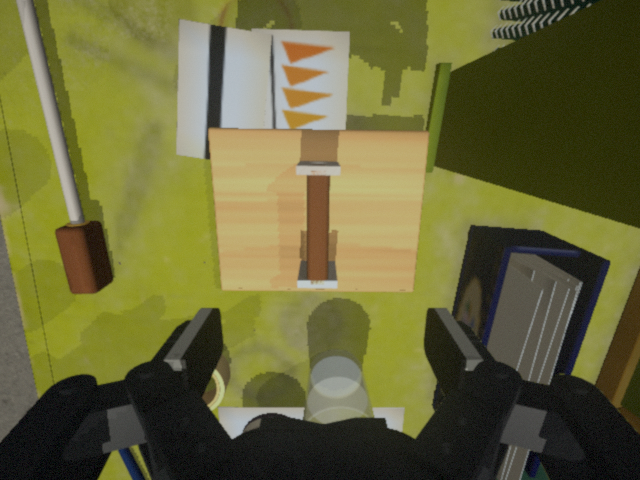

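View pics/s10.png

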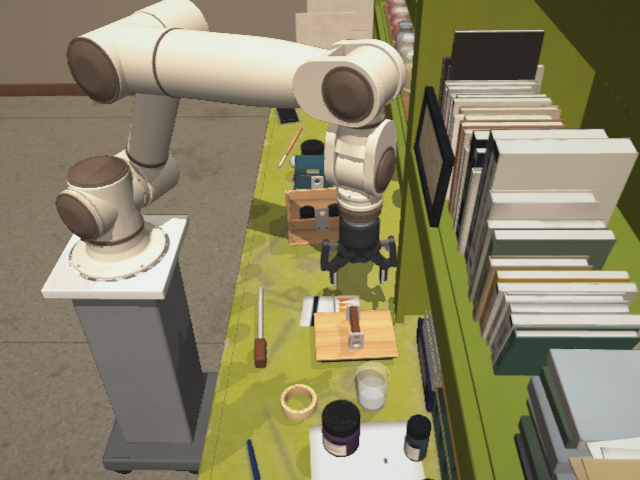

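```bash
python3 - <<'E'
from h import *
np.set_printoptions(precision=4,suppress=True)
W=cal('wrist')
print(ray(W,(318.5,167),.063),ray(W,(317.5,280),.063))
E
python3 -m pendant '[[-0.02,0.012,0.04,0.001,-0.0018,0.0058,0],[0,0,0.07,0,0,0,0],[0,0,0.07,0,0,0,0],[0,0,0.07,0,0,0,0],[0,0,0.05,0,0,0,0],[0,0,0,0,0,0,0],[0,0,0,0,0,0,0]]'
python3 - <<'E'
from h import *
togo(.6065,-.331,.037,3.5)
E
```

```text
[ 0.6048 -0.2712  0.063 ] [ 0.6102 -0.355   0.063 ]
time: 18.5
ee_pos: [0.6103, -0.3311, 0.0938]
tcp_rot: [179.5, -0.7, 3.4]
wrist_force: [0.0, -0.6, 1.3]
opening: 0.0852
t=18.5 pos [ 0.6103 -0.3311  0.0938] [179.53  -0.68   3.4 ] F [ 0.  -0.6  1.3] open 0.0852 q [-28.5  23.7  17.3  82.8  -0.   58.1]
shift mm [-4.5 -0.8 56.8] units [-0.018  -0.0031  0.2271] turn deg [ 0.47 -0.68 -0.1 ] units [ 0.0026 -0.0038 -0.0006]
```

```bash
python3 -m pendant '[[-0.02,0,0.03,0.0026,-0.0038,0,0],[0,0,0.06,0,0,0,0],[0,0,0.06,0,0,0,0.3],[0,0,0.05,0,0,0,0.3],[0,0,0.02,0,0,0,0.3],[0,0,0,0,0,0,0.3],[0,0,0,0,0,0,0.3]]' 40
python3 - <<'E'
from h import *
togo(.6055,-.331,.037,3.5)
cv2.imwrite("pics/w11.png",bot.camera('wrist')[:,:,::-1])
E
```

```text
time: 19.2
ee_pos: [0.6053, -0.3317, 0.0349]
tcp_rot: [-180.0, 0.0, 3.4]
wrist_force: [-0.2, 0.5, -0.1]
opening: 0.0598
t=19.2 pos [ 0.6053 -0.3317  0.0349] [-1.7999e+02  2.0000e-02  3.3900e+00] F [-0.2  0.5 -0.1] open 0.0598 q [-28.7  24.8  12.3  77.5  -0.   57.9]
shift mm [ 0.3 -0.7 -2.1] units [ 0.001  -0.0026 -0.0083] turn deg [-0.01  0.02 -0.11] units [-0.      0.0001 -0.0006]
```

View pics/w11.png

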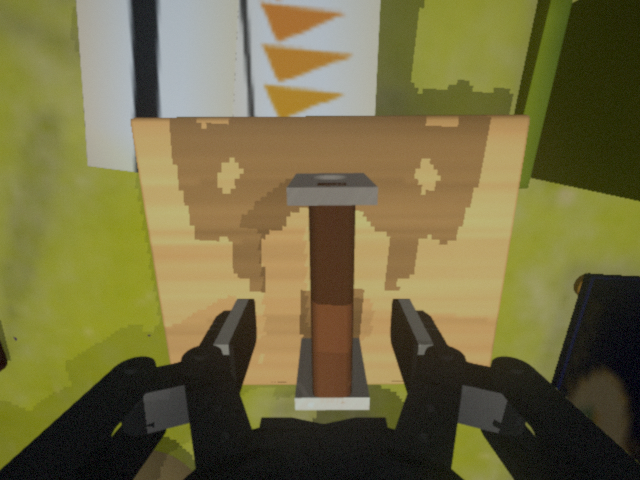

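```bash
python3 -m pendant '[[0.01,0,-0.004,0,0,0,0.3],[0,0,0,0,0,0,0.6],[0,0,0,0,0,0,0.7],[0,0,0,0,0,0,0.75],[0,0,0,0,0,0,0.8],[0,0,0,0,0,0,0.9],[0,0,0,0,0,0,1],[0,0,0,0,0,0,1],[0,0,0,0,0,0,1]]' 40
python3 - <<'E'
from h import *
togo(.6055,-.331,.037,3.5)
cv2.imwrite("pics/w12.png",bot.camera('wrist')[:,:,::-1])
E
```

```text
time: 20.15
ee_pos: [0.6092, -0.332, 0.0385]
tcp_rot: [179.9, -0.2, 3.4]
wrist_force: [0.1, 0.3, -0.3]
opening: 0.0157
t=20.1 pos [ 0.6092 -0.332   0.0385] [ 1.799e+02 -1.700e-01  3.390e+00] F [ 0.1  0.3 -0.3] open 0.0157 q [-28.6  25.   12.9  77.8   0.   58. ]
shift mm [-3.6 -1.3  1.5] units [-0.0146 -0.005   0.0061] turn deg [ 0.1  -0.17 -0.11] units [ 0.0006 -0.0009 -0.0006]
```

View pics/w12.png

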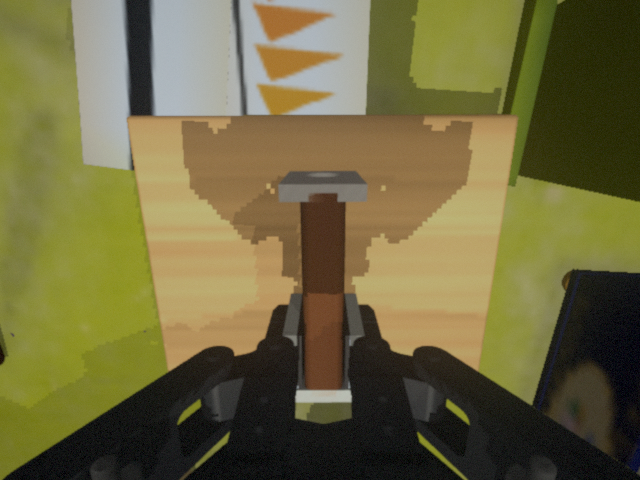

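```bash
python3 -m pendant '[[0,0,-0.02,0,0,0,1],[0,0,-0.05,0,0,0,1],[0,0,-0.1,0,0,0,1],[0,0,-0.15,0,0,0,1],[-0.05,0,-0.15,0,0,0,1],[-0.1,0,-0.1,0,0,0,1],[-0.12,0,-0.05,0,0,0,1],[-0.05,0,0,0,0,0,1],[0,0,0,0,0,0,1]]' 60
python3 - <<'E'
from h import *
togo(.5255,.0778,.20,6.4)
cv2.imwrite("pics/w13.png",bot.camera('wrist')[:,:,::-1])
E
```

```text
time: 21.1
ee_pos: [0.5258, -0.3359, 0.204]
tcp_rot: [179.9, -0.1, 3.4]
wrist_force: [1.1, -0.2, -1.5]
opening: 0.0151
t=21.1 pos [ 0.5258 -0.3359  0.204 ] [ 1.7987e+02 -1.4000e-01  3.4400e+00] F [ 1.1 -0.2 -1.5] open 0.0151 q [-32.6  14.7  18.1  93.2  -0.   54. ]
shift mm [  24.6 -413.     3.1] units [ 0.0983 -1.6519  0.0125] turn deg [ 0.14 -0.13 -2.96] units [ 0.0008 -0.0007 -0.0164]
```

View pics/w13.png

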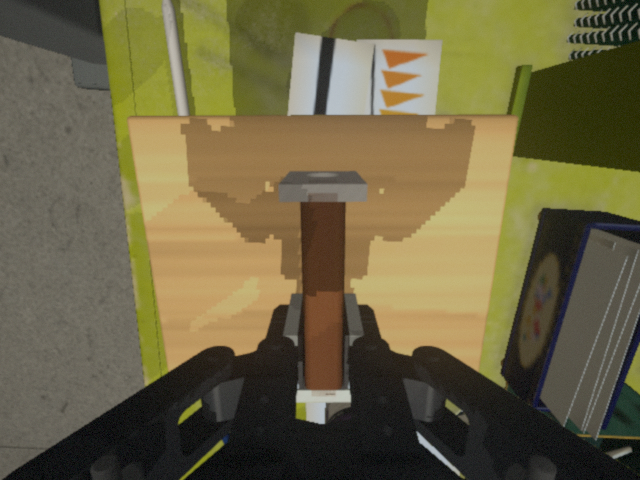

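```bash
python3 - <<'E'
from h import *
np.set_printoptions(precision=4,suppress=True)
W=cal('wrist'); p=bot.get_obs()['ee_pos']
for zl in (.0225,.0245,.0265):
  zz=p[2]-zl
  o=[(W,[[-.086,.069,.006],[.086,.069,.006]],[[129.5,116.5],[517.5,115]])]
  x,r=fit(o,[p[0],p[1]+.015,.05],zz); print('lid rel',x[:2]-p[:2],np.rad2deg(x[2]),r.ravel())
E
python3 -m pendant '[[0.02,-0.1,0,0,0,-0.0164,1],[0.02,-0.15,0,0,0,0,1],[0.02,-0.18,0,0,0,0,1],[0.02,-0.18,0,0,0,0,1],[0.02,-0.18,0,0,0,0,1],[0,-0.18,0,0,0,0,1],[0,-0.18,0,0,0,0,1],[0,-0.18,0,0,0,0,1],[0,-0.15,0,0,0,0,1],[0,-0.1,0,0,0,0,1],[0,-0.05,0,0,0,0,1],[0,0,0,0,0,0,1]]' 60
python3 - <<'E'
from h import *
togo(.5255,.0778,.20,6.4)
E
```

```text
lid rel [-0.0014  0.0167] 3.5998817968421872 [-5.5653  0.1667  6.504   0.1618]
lid rel [-0.0016  0.0168] 3.6024948466117683 [-3.4623  0.1609  3.6639  0.1554]
lid rel [-0.0016  0.0169] 3.6048866501965016 [-1.1507  0.1244  1.1617  0.1199]
time: 22.35
ee_pos: [0.5102, 0.0917, 0.1908]
tcp_rot: [-179.8, 0.7, 6.7]
wrist_force: [-0.3, 0.6, -1.8]
opening: 0.015
t=22.4 pos [0.5102 0.0917 0.1908] [-179.81    0.66    6.71] F [-0.3  0.6 -1.8] open 0.0150 q [10.1  0.6  1.1 91.1  0.2 93.4]
shift mm [13.4 15.6 -9.4] units [ 0.0538  0.0623 -0.0375] turn deg [-0.18  0.66  0.31] units [-0.001   0.0037  0.0017]
```

```bash
python3 -m pendant '[[0.027,0.03,0,-0.001,0.0037,0.0017,1],[0.026,0.03,0,0,0,0,1],[0,0,0,0,0,0,1],[0,0,0,0,0,0,1]]' 60
python3 - <<'E'
from h import *
togo(.5255,.0778,.17,6.4)
cv2.imwrite("pics/w14.png",bot.camera('wrist')[:,:,::-1])
cv2.imwrite("pics/t14.png",bot.camera('top')[:,:,::-1])
cv2.imwrite("pics/s14.png",bot.camera('side')[180-60:330,200:480,::-1])
E
```

```text
time: 22.75
ee_pos: [0.5275, 0.0743, 0.1895]
tcp_rot: [179.9, 0.0, 6.2]
wrist_force: [-0.0, -0.1, -2.0]
opening: 0.0149
t=22.8 pos [0.5275 0.0743 0.1895] [1.7993e+02 4.0000e-02 6.2200e+00] F [-0.  -0.1 -2. ] open 0.0149 q [ 8.1  2.   2.3 90.4 -0.1 91.8]
shift mm [-1.6 -3.7 19.5] units [-0.0064 -0.0148  0.078 ] turn deg [ 0.07  0.04 -0.18] units [ 0.0004  0.0002 -0.001 ]
```

View pics/w14.png

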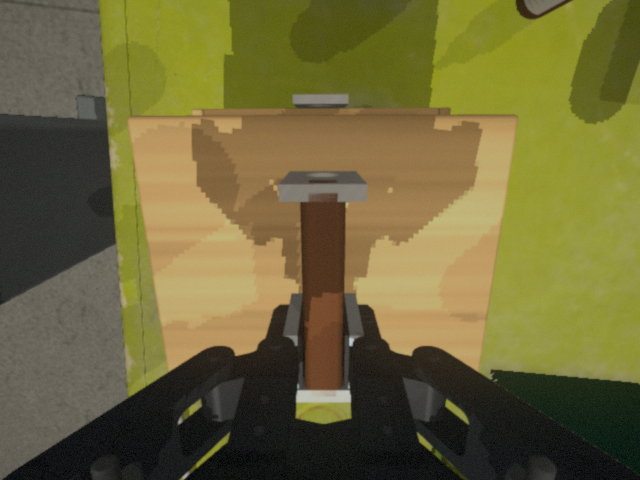

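View pics/s14.png

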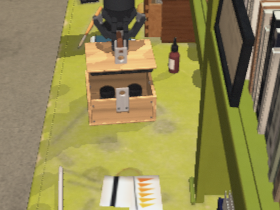

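```bash
python3 - <<'E'
import cv2
t=cv2.imread("pics/w14.png")
cv2.imwrite("pics/w14z.png",cv2.resize(t[80:210,120:530],None,fx=1.9,fy=3.8,interpolation=2))
t=cv2.imread("pics/t14.png")
cv2.imwrite("pics/t14z.png",cv2.resize(t[180:320,150:350],None,fx=4,fy=4,interpolation=2))
E
```

```text
(no output)
```

View pics/w14z.png

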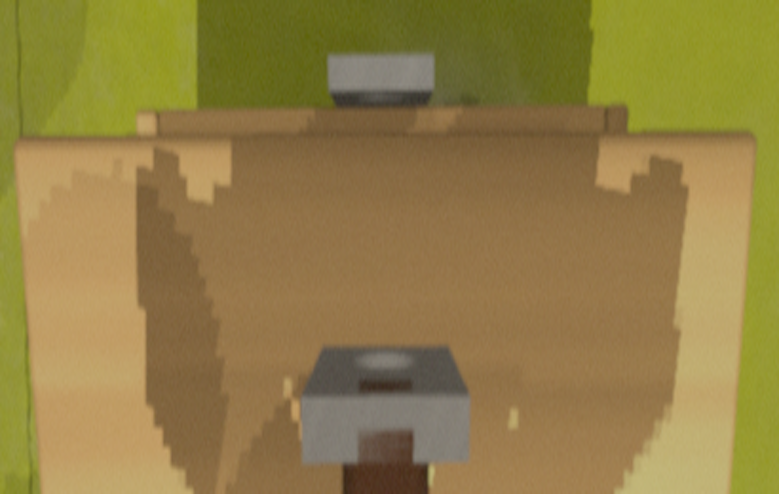

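View pics/t14z.png

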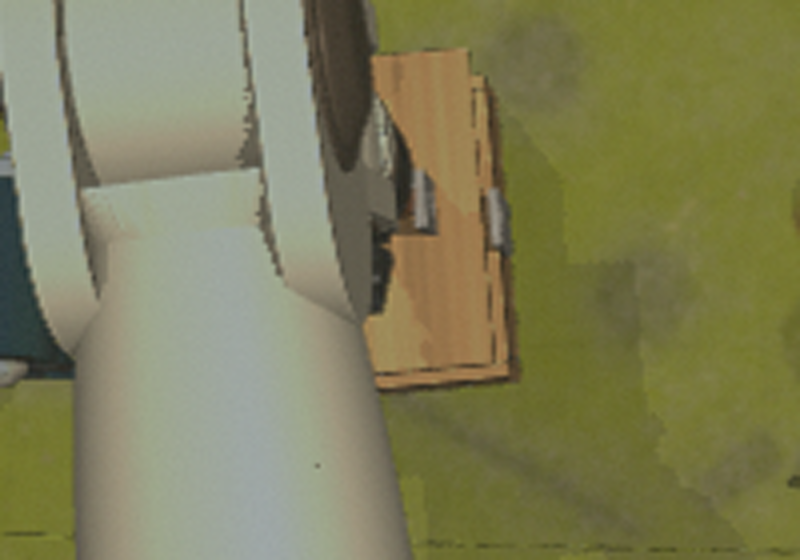

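```bash
python3 - <<'E'
from h import *
np.set_printoptions(precision=4,suppress=True)
W=cal('wrist'); p=bot.get_obs()['ee_pos']
o=[(W,[[-.088,.073,.08],[.088,.073,.08],[-.016,.078,.115],[.016,.078,.115],[-.016,.073,.115],[.016,.073,.115]],[[192.6,107.6],[450.5,107.6],[292.6,93.9],[348.4,93.9],[292.6,104.2],[348.4,104.2]])]
x,r=fit(o,[.52,.09,.1],0); print('box',x,np.rad2deg(x[2]),r)
o=[(W,[[-.086,.069,.006],[.086,.069,.006]],[[129.5,117],[517.5,116.5]])]
x,r=fit(o,[p[0],p[1]+.015,.05],p[2]-.026); print('lid',x,np.rad2deg(x[2]),r)
T=cal('top')
a=lambda u,v,z: ray(T,(150+u/4,180+v/4),z)
print('top: box BR',a(517,378,.08),'TR',a(487,76,.08)); z=p[2]-.0185
print('lid BR',a(494,364,z),'TR',a(469,50,z)); 
print('plate top',a(499,220,.115),'cheek',a(423,200,p[2]+.02))
E
```

```text
box [0.5222 0.0966 0.1085] 6.215418292453148 [[-1.7311  0.1808]
 [ 0.6214  0.1374]
 [ 0.2128  0.4324]
 [-0.071   0.4218]
 [ 0.4403 -0.5432]
 [-0.2597 -0.5528]]
lid [0.5245 0.0914 0.1095] 6.2764082954446 [[-1.4903  0.1347]
 [ 1.4821  0.1332]]
top: box BR [0.4411 0.007  0.08  ] TR [0.6155 0.0293 0.08  ]
lid BR [0.4446 0.0109 0.1711] TR [0.6139 0.0294 0.1711]
plate top [0.528  0.0163 0.115 ] cheek [0.5274 0.0465 0.2096]
```

```bash
python3 -m pendant '[[-0.0064,-0.0148,0.02,0.0004,0,-0.001,1],[0,0,0.04,0,0,0,1],[0,0,0.04,0,0,0,1],[0,0,0.03,0,0,0,1],[0,0,0,0,0,0,1],[0,0,0,0,0,0,1]]' 60
python3 - <<'E'
from h import *
togo(.5253,.0780,.13,6.35)
cv2.imwrite("pics/w15.png",bot.camera('wrist')[:,:,::-1])
E
```

```text
time: 23.5
ee_pos: [0.524, 0.079, 0.1533]
tcp_rot: [-180.0, 0.1, 6.5]
wrist_force: [0.1, -0.3, -2.3]
opening: 0.015
t=23.5 pos [0.524  0.079  0.1533] [-1.7998e+02  1.0000e-01  6.5000e+00] F [ 0.1 -0.3 -2.3] open 0.0150 q [ 8.6  1.5 -2.2 86.4  0.  92.1]
shift mm [ 1.2  1.1 23.3] units [0.0048 0.0044 0.0933] turn deg [-0.02  0.1   0.15] units [-0.0001  0.0006  0.0008]
```

View pics/w15.png

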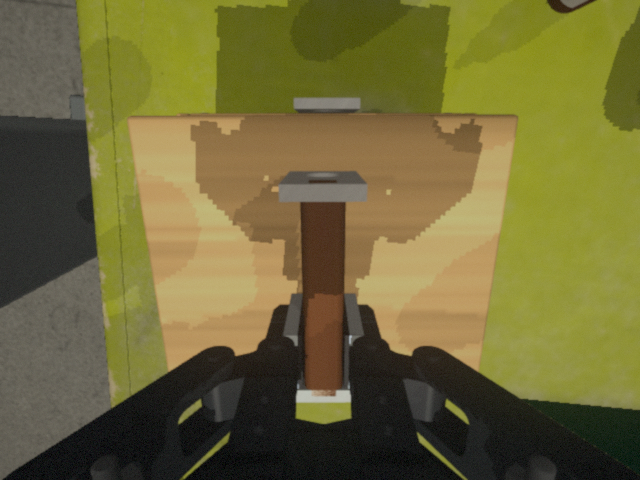

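```bash
python3 - <<'E'
import cv2
t=cv2.imread("pics/w15.png")
cv2.imwrite("pics/w15z.png",cv2.resize(t[80:210,120:530],None,fx=1.9,fy=3.8,interpolation=2))
E
```

```text
(no output)
```

View pics/w15z.png

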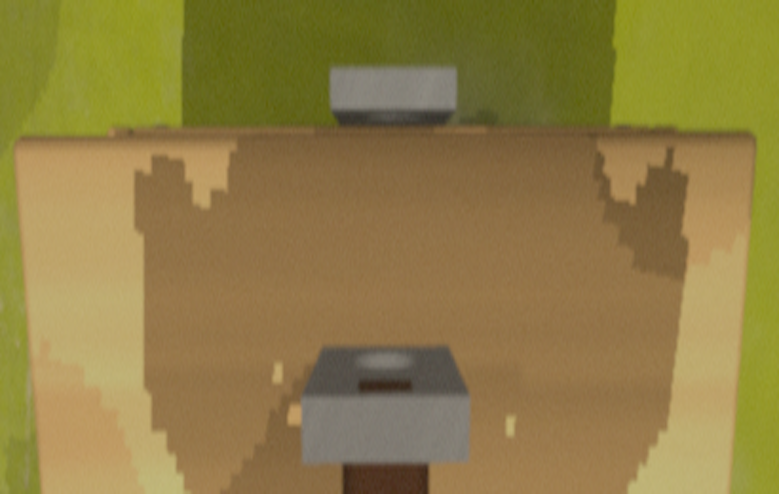

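```bash
python3 - <<'E'
from h import *
np.set_printoptions(precision=4,suppress=True)
W=cal('wrist'); p=bot.get_obs()['ee_pos']
o=[(W,[[-.016,.078,.115],[.016,.078,.115],[-.016,.073,.115],[.016,.073,.115]],[[293.7,97.6],[360.5,97.6],[293.7,108.4],[360.5,108.4]])]
x,r=fit(o,[.52,.09,.1],0); print('box',x,np.rad2deg(x[2]),r)
P=x
f=lambda s:(proj(W,R.from_euler('z',np.deg2rad(6.4)).apply(np.array(o[0][1]))+[s[0],s[1],0])-np.array(o[0][2])).ravel()
s=least_squares(f,[.52,.09]).x; print('box yaw fixed',s)
o=[(W,[[-.086,.069,.006],[.086,.069,.006]],[[129,117],[517.4,116.5]])]
for zl in (.0245,.026):
  x,r=fit(o,[p[0],p[1]+.015,.05],p[2]-zl); print('lid',x,np.rad2deg(x[2]),'diff box-lid',s-x[:2],'-> tool',p[:2]+s-x[:2])
E
```

```text
box [0.5228 0.0962 0.1122] 6.430550399024889 [[ 0.2216 -0.156 ]
 [-0.1894 -0.1648]
 [ 0.4803  0.1477]
 [-0.5223  0.143 ]]
box yaw fixed [0.5228 0.0962]
lid [0.521  0.0953 0.1134] 6.497819968043607 diff box-lid [0.0018 0.0009] -> tool [0.5258 0.0798]
lid [0.521  0.0954 0.1134] 6.498350322941785 diff box-lid [0.0018 0.0008] -> tool [0.5258 0.0798]
```

```bash
python3 - <<'E'
from h import *
togo(.5257,.0797,.13,6.4)
E
python3 -m pendant '[[0.007,-0.002,0.01,0,0.0006,0,1],[0,0,0.03,0,0,0,1],[0,0,0.03,0,0,0,1],[0,0,0.015,0,0,0,1],[0,0,0,0,0,0,1],[0,0,0,0,0,0,1]]' 60
python3 - <<'E'
from h import *
togo(.5257,.0797,.121,6.4)
E
```

```text
t=23.6 pos [0.524  0.079  0.1533] [-1.7998e+02  1.0000e-01  6.5000e+00] F [ 0.1  0.2 -1.6] open 0.0148 q [ 8.6  1.5 -2.2 86.4  0.  92.1]
shift mm [ 1.8 -0.5 23.3] units [ 0.0071 -0.0021  0.0933] turn deg [-0.02  0.1   0.1 ] units [-0.0001  0.0006  0.0005]
time: 24.15
ee_pos: [0.5262, 0.0797, 0.1306]
tcp_rot: [-180.0, -0.1, 6.5]
wrist_force: [0.1, -0.3, -1.3]
opening: 0.015
t=24.1 pos [0.5262 0.0797 0.1306] [-1.7999e+02 -5.0000e-02  6.5000e+00] F [ 0.1 -0.3 -1.3] open 0.0150 q [ 8.6  1.6 -4.5 83.8  0.  92.1]
shift mm [-0.5 -0.   9.6] units [-0.0019 -0.      0.0383] turn deg [-0.01 -0.05  0.1 ] units [-0.0001 -0.0003  0.0005]
```

```bash
python3 -m pendant '[[-0.002,0,0.012,0,0,0,1],[0,0,0.012,0,0,0,1],[0,0,0.012,0,0,0,1],[0,0,0,0,0,0,1]]' 60
python3 - <<'E'
from h import *
togo(.5257,.0797,.121,6.4)
E
```

```text
time: 24.55
ee_pos: [0.5259, 0.0797, 0.1213]
tcp_rot: [-180.0, -0.1, 6.5]
wrist_force: [-0.7, -0.4, -0.9]
opening: 0.0148
t=24.6 pos [0.5259 0.0797 0.1213] [-1.7998e+02 -1.0000e-01  6.4900e+00] F [-0.7 -0.4 -0.9] open 0.0148 q [ 8.6  1.6 -5.6 82.7  0.  92.1]
shift mm [-0.2 -0.   0.3] units [-0.0006 -0.0001  0.0011] turn deg [-0.02 -0.1   0.09] units [-0.0001 -0.0005  0.0005]
```

```bash
for i in 1 2 3; do python3 -m pendant '[[0,0,0.008,0,0,0,1],[0,0,0,0,0,0,1]]' 60; done
```

```text
time: 24.75
ee_pos: [0.5259, 0.0797, 0.1191]
tcp_rot: [-180.0, -0.1, 6.5]
wrist_force: [0.5, 0.5, -2.2]
opening: 0.0146
time: 24.95
ee_pos: [0.5259, 0.0797, 0.117]
tcp_rot: [-180.0, -0.1, 6.5]
wrist_force: [-0.1, 0.2, -1.0]
opening: 0.0145
time: 25.15
ee_pos: [0.5259, 0.0797, 0.1149]
tcp_rot: [-180.0, -0.1, 6.5]
wrist_force: [-0.3, 0.1, -1.4]
opening: 0.0151
```

```bash
for i in 1 2 3; do python3 -m pendant '[[0,0,0.006,0,0,0,1],[0,0,0,0,0,0,1]]' 60; done
```

```text
time: 25.35
ee_pos: [0.5258, 0.0797, 0.114]
tcp_rot: [-180.0, -0.1, 6.5]
wrist_force: [-2.5, -0.1, 0.7]
opening: 0.0149
time: 25.55
ee_pos: [0.5261, 0.0797, 0.1135]
tcp_rot: [-180.0, -0.2, 6.5]
wrist_force: [-1.6, -0.4, 1.1]
opening: 0.0151
time: 25.75
ee_pos: [0.5264, 0.0798, 0.1125]
tcp_rot: [-180.0, -0.3, 6.5]
wrist_force: [-0.8, -0.1, 0.6]
opening: 0.0148
```

```bash
python3 -m pendant '[[0,0,0,0,0,0,0.5],[0,0,0,0,0,0,0.5],[0,0,0,0,0,0,0.5],[0,-0.034,0,0,0,0,0.5],[0,-0.034,0,0,0,0,0.5],[0,0,0,0,0,0,0.5]]' 60
python3 - <<'E'
from h import *
togo(.5236,.0965,.1125,6.4)
cv2.imwrite("pics/w16.png",bot.camera('wrist')[:,:,::-1])
cv2.imwrite("pics/s16.png",cv2.resize(bot.camera('side')[130:270,240:400,::-1],None,fx=4,fy=4))
E
```

```text
time: 26.35
ee_pos: [0.5246, 0.0981, 0.1118]
tcp_rot: [-180.0, -0.3, 6.5]
wrist_force: [0.5, -0.1, 0.3]
opening: 0.0427
t=26.4 pos [0.5246 0.0981 0.1118] [-179.96   -0.27    6.46] F [ 0.5 -0.1  0.3] open 0.0427 q [10.6  1.8 -6.5 81.5  0.  94.1]
shift mm [-1.2  1.5 -0.8] units [-0.0047  0.006  -0.003 ] turn deg [-0.04 -0.27  0.06] units [-0.0002 -0.0015  0.0003]
```

View pics/w16.png

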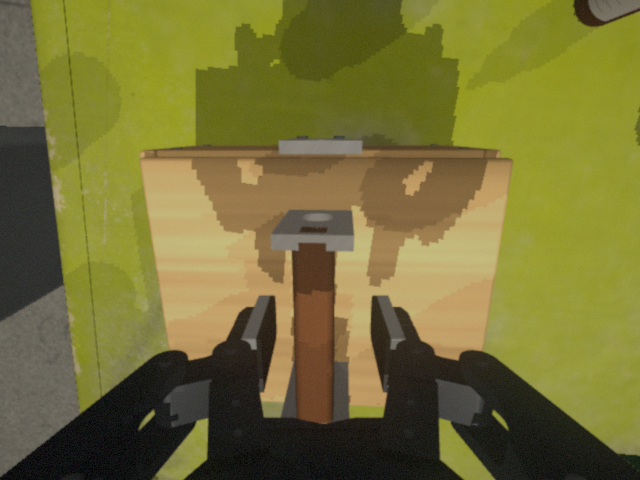

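View pics/s16.png

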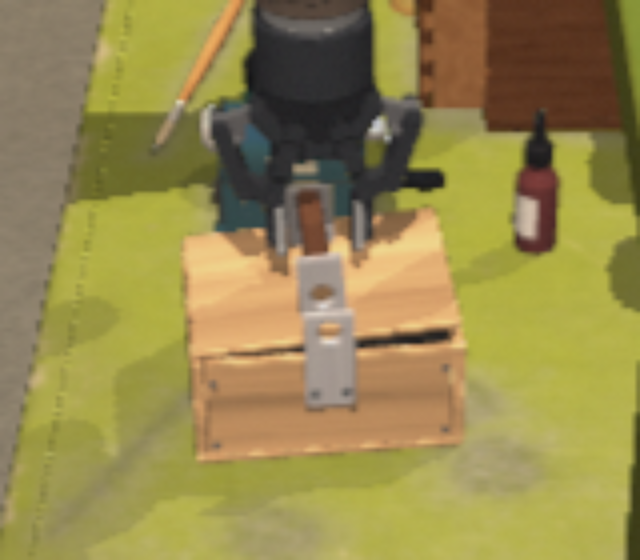

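```bash
python3 -m pendant '[[-0.006,0.006,-0.004,0,-0.0015,0,0.5],[0,0,0,0,0,0,0.7],[0,0,0,0,0,0,0.8],[0,0,0,0,0,0,0.9],[0,0,0,0,0,0,1],[0,0,0,0,0,0,1],[0,0,0,0,0,0,1]]' 40
python3 - <<'E'
from h import *
togo(.5236,.0965,.1125,6.4)
cv2.imwrite("pics/s17.png",cv2.resize(bot.camera('side')[130:270,240:400,::-1],None,fx=4,fy=4))
E
```

```text
time: 27.15
ee_pos: [0.5216, 0.0951, 0.1129]
tcp_rot: [-180.0, 0.2, 6.4]
wrist_force: [-2.2, 0.8, 0.3]
opening: 0.0155
t=27.1 pos [0.5216 0.0951 0.1129] [-179.96    0.22    6.43] F [-2.2  0.8  0.3] open 0.0155 q [10.3  1.8 -6.4 82.1  0.1 93.9]
shift mm [ 2.2 -1.2  0.4] units [ 0.0088 -0.0048  0.0016] turn deg [-0.04  0.22  0.03] units [-0.0002  0.0012  0.0002]
```

View pics/s17.png

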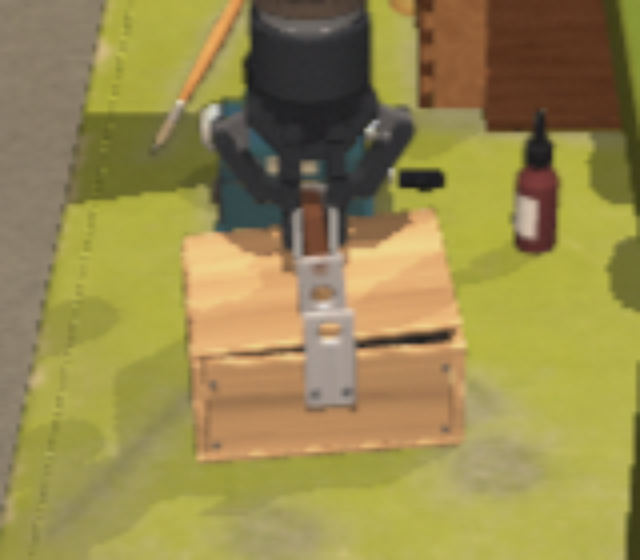

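```bash
python3 -m pendant '[[0.008,-0.004,0,0,0.001,0,1],[0,0,0.008,0,0,0,1],[0,0,0.008,0,0,0,1]]' 60; python3 -m pendant '[[0,0,0.008,0,0,0,1],[0,0,0.008,0,0,0,1]]';python3 -m pendant '[[0,0,0.008,0,0,0,1],[0,0,0.008,0,0,0,1]]'
```

```text
time: 27.5
ee_pos: [0.5227, 0.0956, 0.1096]
tcp_rot: [180.0, 0.1, 6.4]
wrist_force: [2.2, 0.4, 3.8]
opening: 0.0146
time: 27.7
ee_pos: [0.5239, 0.0957, 0.107]
tcp_rot: [180.0, -0.1, 6.4]
wrist_force: [-7.1, -2.1, 21.4]
opening: 0.0147
time: 27.9
ee_pos: [0.5239, 0.0957, 0.107]
tcp_rot: [180.0, -0.3, 6.4]
wrist_force: [-6.9, -1.0, 19.2]
opening: 0.0147
```

```bash
python3 - <<'E'
from h import *
togo(.5236,.0965,.1045,6.4)
print(bot.get_obs()['torque'])
cv2.imwrite("pics/s18.png",cv2.resize(bot.camera('side')[130:270,240:400,::-1],None,fx=4,fy=4))
cv2.imwrite("pics/w18.png",bot.camera('wrist')[:,:,::-1])
E
```

```text
t=27.9 pos [0.5239 0.0957 0.107 ] [179.97  -0.26   6.4 ] F [-6.9 -1.  19.2] open 0.0147 q [10.4  1.7 -7.1 81.  -0.1 94. ]
shift mm [-0.3 -0.8  2.5] units [-0.0011 -0.0032  0.0102] turn deg [ 0.03 -0.26 -0.  ] units [ 0.0002 -0.0015 -0.    ]
[-0.35215717  1.95097868 -0.01893458]
```

View pics/s18.png

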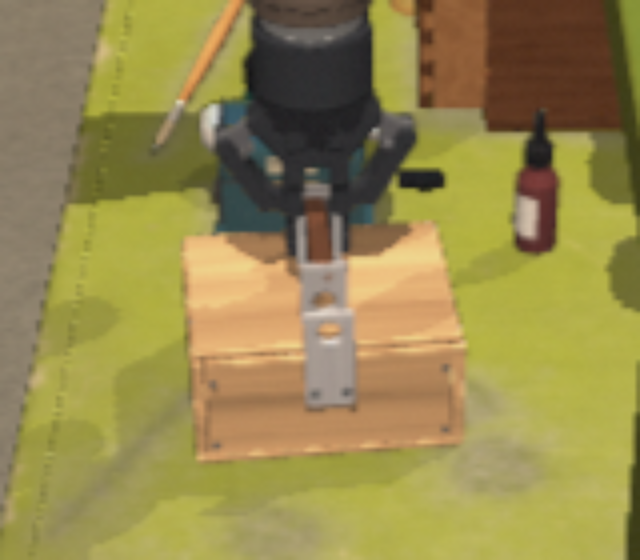

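View pics/w18.png

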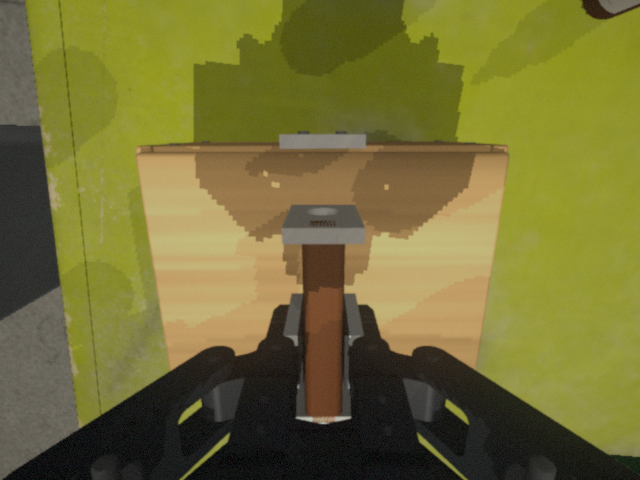

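```bash
python3 -m pendant '[[0,0,-0.004,0,0,0,1],[0,0,0,0,0,0,0.5],[0,0,0,0,0,0,0.5],[0,0,0,0,0,0,0.5],[0,0,-0.05,0,0,0,0.5],[0,0,-0.15,0,0,0,0.5],[0,0,-0.15,0,0,0,0.5],[0,0.15,0,0,0,0,0],[0,0.19,0,0,0,0,0],[0,0.19,0,0,0,0,0],[0,0,0,0,0,0,0]]'
python3 - <<'E'
from h import *
togo(.405,-.385,.2,6.4)
for n in ("side","top","wrist"): cv2.imwrite(f"pics/{n}19.png",bot.camera(n)[:,:,::-1])
t=cv2.imread("pics/side19.png");cv2.imwrite("pics/s19.png",cv2.resize(t[130:270,240:400],None,fx=4.5,fy=4.2,interpolation=2))
E
```

```text
time: 29.1
ee_pos: [0.5395, -0.039, 0.203]
tcp_rot: [179.9, -0.4, 6.7]
wrist_force: [-0.7, 0.9, 0.6]
opening: 0.0856
t=29.1 pos [ 0.5395 -0.039   0.203 ] [179.88  -0.44   6.67] F [-0.7  0.9  0.6] open 0.0856 q [-4.1  2.7  4.6 91.4 -0.  79.2]
shift mm [-173.8  328.     2.4] units [-0.695   1.3121  0.0097] turn deg [ 0.12 -0.44  0.27] units [ 0.0007 -0.0024  0.0015]
```

View pics/s19.png

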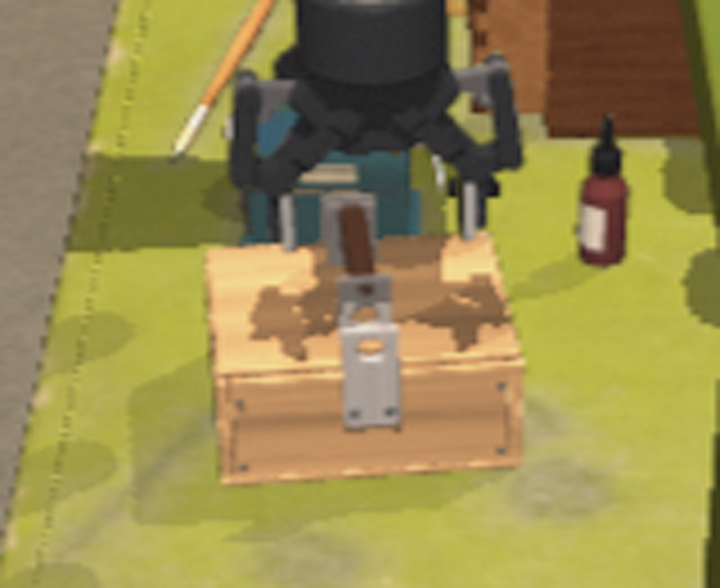

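View pics/top19.png

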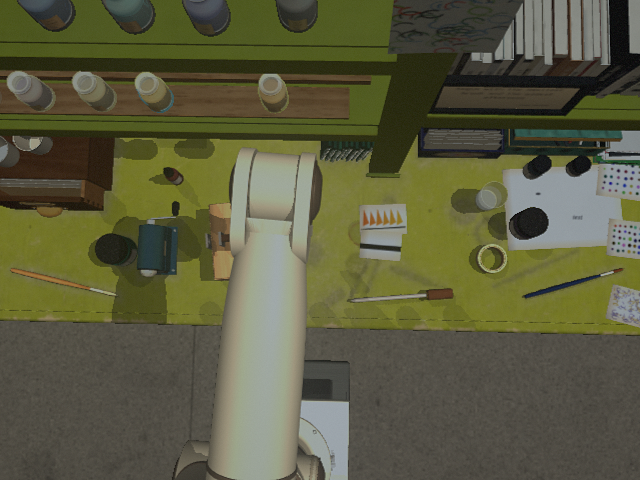

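View pics/wrist19.png

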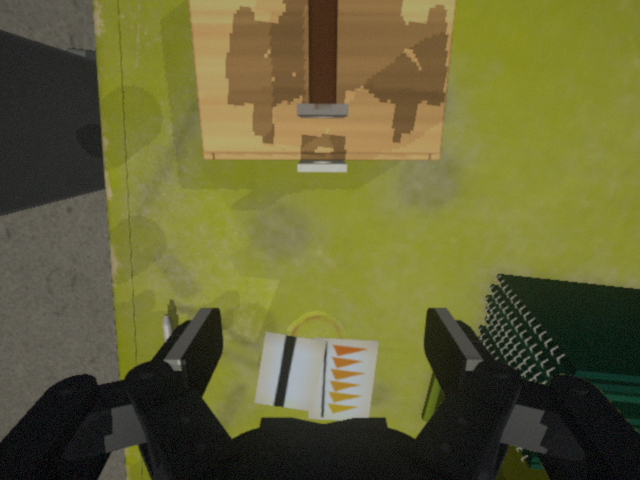

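```bash
python3 -m pendant '[[-0.08,0.12,0,0,-0.0024,0.002,0],[-0.1,0.16,0,0,0,0,0],[-0.1,0.17,0,0,0,0,0],[-0.1,0.17,0,0,0,0,0],[-0.1,0.17,0,0,0,0,0],[-0.1,0.17,0,0,0,0,0],[-0.05,0.1,0.1,0,0,0,0],[-0.01,0.05,0.1,0,0,0,0],[0,0,0.05,0,0,0,0],[0,0,0,0,0,0,0]]'
python3 - <<'E'
from h import *
togo(.407,-.365,.1,5.6)
cv2.imwrite("pics/w20.png",bot.camera("wrist")[:,:,::-1])
E
```

```text
time: 30.25
ee_pos: [0.4145, -0.3263, 0.1405]
tcp_rot: [180.0, -0.2, 7.7]
wrist_force: [0.5, -0.7, 0.2]
opening: 0.0854
t=30.2 pos [ 0.4145 -0.3263  0.1405] [ 1.7997e+02 -1.6000e-01  7.7300e+00] F [ 0.5 -0.7  0.2] open 0.0854 q [-38.3   0.9  -4.2  84.8   0.1  44. ]
shift mm [-12.7  37.3  40.5] units [-0.0509  0.1491  0.1619] turn deg [ 0.03 -0.16  2.13] units [ 0.0002 -0.0009  0.0119]
```

View pics/w20.png

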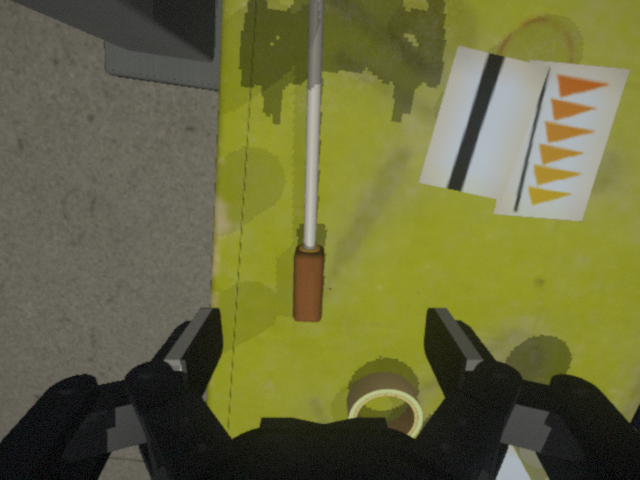

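```bash
python3 - <<'E'
from h import *
np.set_printoptions(precision=4,suppress=True)
t=cv2.imread("pics/w20.png");cv2.imwrite("pics/w20z.png",cv2.resize(t[220:340,250:370],None,fx=5,fy=5,interpolation=2))
W=cal('wrist')
a=ray(W,(317.3,5),.015);b=ray(W,(312,235),.015);print(a,b,np.rad2deg(np.arctan2(*(a-b)[1::-1])))
a=ray(W,(309,249),.03);b=ray(W,(308,318),.03);print(a,b,np.rad2deg(np.arctan2(*(a-b)[1::-1])))
E
```

```text
[ 0.3889 -0.1684  0.015 ] [ 0.4053 -0.327   0.015 ] 95.88304442008821
[ 0.4042 -0.334   0.03  ] [ 0.4107 -0.3934  0.03  ] 96.21378967486142
```

View pics/w20z.png

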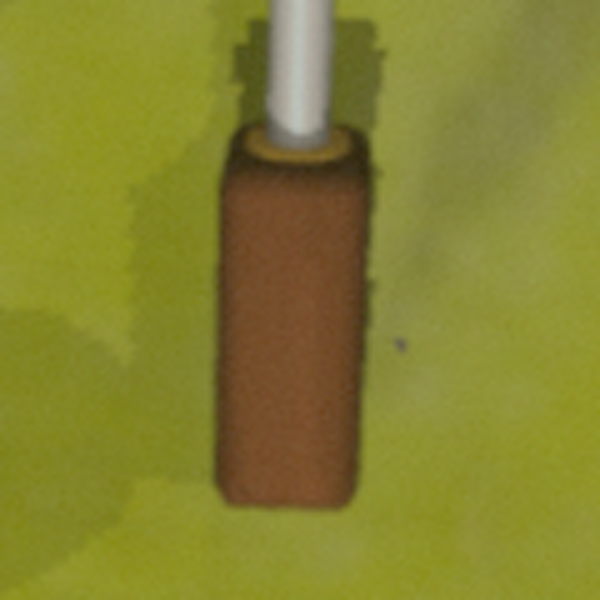

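```bash
python3 - <<'E'
from h import *
np.set_printoptions(precision=4,suppress=True)
W=cal('wrist')
for r0 in (250,254):
  a=ray(W,(309,r0),.03);b=ray(W,(307.3,320.5),.03);print(a,b,np.linalg.norm(a-b),(a+b)/2,np.rad2deg(np.arctan2(*(a-b)[1::-1])))
E
```

```text
[ 0.4043 -0.3348  0.03  ] [ 0.4104 -0.3958  0.03  ] 0.06129933020317577 [ 0.4074 -0.3653  0.03  ] 95.69274068210434
[ 0.4047 -0.3381  0.03  ] [ 0.4104 -0.3958  0.03  ] 0.05803727249451655 [ 0.4076 -0.3669  0.03  ] 95.61919823009673
```

```bash
python3 - <<'E'
from h import *
togo(.4055,-.361,.06,5.7)
E
python3 -m pendant '[[-0.02,0.06,0.04,0,-0.0009,0.011,0],[-0.03,0.07,0.06,0,0,0,0],[0,0,0.08,0,0,0,0.2],[0,0,0.08,0,0,0,0.4],[0,0,0.04,0,0,0,0.4],[0,0,0,0,0,0,0.4],[0,0,0,0,0,0,0.4]]' 40
python3 - <<'E'
from h import *
togo(.4055,-.361,.05,5.7)
cv2.imwrite("pics/w21.png",bot.camera("wrist")[:,:,::-1])
E
```

```text
t=30.3 pos [ 0.4148 -0.3263  0.1414] [179.92  -0.2    7.77] F [0.3 0.1 0.1] open 0.0859 q [-38.2   0.9  -4.1  84.8   0.1  44. ]
shift mm [-14.2  33.   81.4] units [-0.0568  0.132   0.3258] turn deg [ 0.07 -0.2   2.06] units [ 0.0004 -0.0011  0.0115]
time: 31.0
ee_pos: [0.4116, -0.3613, 0.0697]
tcp_rot: [179.5, -0.4, 5.8]
wrist_force: [0.8, -0.9, 0.2]
opening: 0.0512
t=31.0 pos [ 0.4116 -0.3613  0.0697] [179.52  -0.38   5.81] F [ 0.8 -0.9  0.2] open 0.0512 q [-41.3   4.   -8.8  76.5  -0.   42.9]
shift mm [-6.2 -1.1 19.6] units [-0.0246 -0.0043  0.0786] turn deg [ 0.48 -0.38  0.11] units [ 0.0027 -0.0021  0.0006]
```

View pics/w21.png

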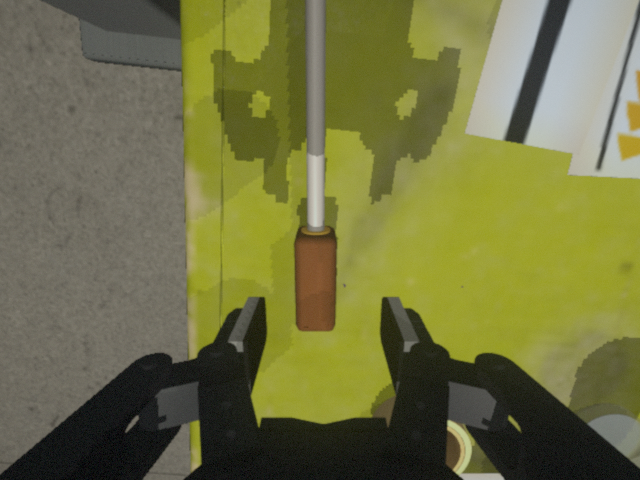

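```bash
python3 - <<'E'
from h import *
np.set_printoptions(precision=4,suppress=True)
W=cal('wrist')
for r0 in (231,): 
  a=ray(W,(316,r0),.03);b=ray(W,(315.5,329),.03);print(a,b,np.linalg.norm(a-b),(a+b)/2,np.rad2deg(np.arctan2(*(a-b)[1::-1])))
E
python3 -m pendant '[[-0.02,-0.002,0.03,0.0027,-0.002,0,0.4],[0,0,0.04,0,0,0,0.4],[0,0,0.04,0,0,0,0.4],[0,0,0.03,0,0,0,0.4],[0,0,0,0,0,0,0.4],[0,0,0,0,0,0,0.4]]' 40
python3 - <<'E'
from h import *
togo(.407,-.361,.004,5.7)
E
```

```text
[ 0.4042 -0.3342  0.03  ] [ 0.4096 -0.3948  0.03  ] 0.060891898635750605 [ 0.4069 -0.3645  0.03  ] 95.10799496680472
time: 31.65
ee_pos: [0.4069, -0.3619, 0.0334]
tcp_rot: [179.9, -0.1, 5.8]
wrist_force: [0.1, 0.6, -0.2]
opening: 0.0513
t=31.6 pos [ 0.4069 -0.3619  0.0334] [ 1.7994e+02 -9.0000e-02  5.8100e+00] F [ 0.1  0.6 -0.2] open 0.0513 q [-41.7   5.  -11.8  73.    0.   42.5]
shift mm [ 0.1 -0.9 29.4] units [ 0.0004 -0.0035  0.1175] turn deg [ 0.06 -0.09  0.11] units [ 0.0003 -0.0005  0.0006]
```

```bash
python3 -m pendant '[[0,-0.012,0.03,0,0,0,0.4],[0,0,0.04,0,0,0,0.4],[0,0,0.03,0,0,0,0.4],[0,0,0.016,0,0,0,0.4],[0,0,0,0,0,0,0.4]]' 40
python3 - <<'E'
from h import *
togo(.407,-.359,.004,5.7)
cv2.imwrite("pics/w22.png",bot.camera("wrist")[:,:,::-1])
E
```

```text
time: 32.15
ee_pos: [0.4067, -0.3585, 0.0019]
tcp_rot: [179.9, -0.1, 5.8]
wrist_force: [0.9, -0.4, 0.3]
opening: 0.0516
t=32.1 pos [ 0.4067 -0.3585  0.0019] [ 1.7993e+02 -1.0000e-01  5.8200e+00] F [ 0.9 -0.4  0.3] open 0.0516 q [-41.4   5.8 -14.6  69.5   0.   42.8]
shift mm [ 0.2  0.5 -2.1] units [ 0.0009  0.002  -0.0085] turn deg [ 0.07 -0.1   0.12] units [ 0.0004 -0.0005  0.0007]
```

View pics/w22.png

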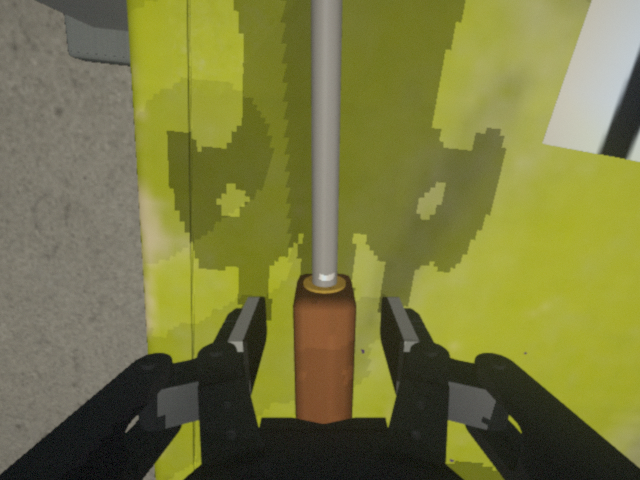

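Centred. Raise 2 mm and close.

```bash
python3 -m pendant '[[0,0,-0.009,0,0,0,0.4],[0,0,0,0,0,0,0.7],[0,0,0,0,0,0,1],[0,0,0,0,0,0,1],[0,0,0,0,0,0,1],[0,0,0,0,0,0,1],[0,0,0,0,0,0,1]]' 60
python3 - <<'E'
from h import *
togo(.407,-.359,.004,5.7)
E
python3 -m pendant '[[0,0,-0.03,0,0,0,1],[0,0,-0.08,0,0,0,1],[0,0,-0.12,0,0,0,1],[0,0,-0.12,0,0,0,1],[0,0,-0.06,0,0,0,1],[0,0,0,0,0,0,1],[0,0,0,0,0,0,1]]' 60
python3 - <<'E'
from h import *
togo(.407,-.359,.09,6.4)
for n in ("side","wrist"): cv2.imwrite(f"pics/{n}23.png",bot.camera(n)[:,:,::-1])
t=cv2.imread("pics/side23.png");cv2.imwrite("pics/s23.png",cv2.resize(t[180:400,220:420],None,fx=3,fy=2.7,interpolation=2))
E
```

```text
time: 32.9
ee_pos: [0.4072, -0.359, 0.0056]
tcp_rot: [179.9, -0.2, 5.8]
wrist_force: [0.0, -0.4, -0.4]
opening: 0.0231
t=32.9 pos [ 0.4072 -0.359   0.0056] [ 1.7986e+02 -1.6000e-01  5.8200e+00] F [ 0.  -0.4 -0.4] open 0.0231 q [-41.4   5.7 -14.3  69.8   0.   42.8]
shift mm [-0.2 -0.1  1.6] units [-0.0008 -0.0003  0.0065] turn deg [ 0.14 -0.16  0.12] units [ 0.0008 -0.0009  0.0006]
time: 33.6
ee_pos: [0.4062, -0.3582, 0.1129]
tcp_rot: [179.9, -0.1, 5.8]
wrist_force: [-0.2, 0.1, -1.6]
opening: 0.0231
t=33.6 pos [ 0.4062 -0.3582  0.1129] [ 1.7994e+02 -9.0000e-02  5.8100e+00] F [-0.2  0.1 -1.6] open 0.0231 q [-41.4   3.   -5.1  81.8   0.   42.8]
shift mm [ 0.7  0.9 22.9] units [0.0029 0.0035 0.0918] turn deg [ 0.06 -0.09 -0.59] units [ 0.0004 -0.0005 -0.0033]
```

View pics/wrist23.png

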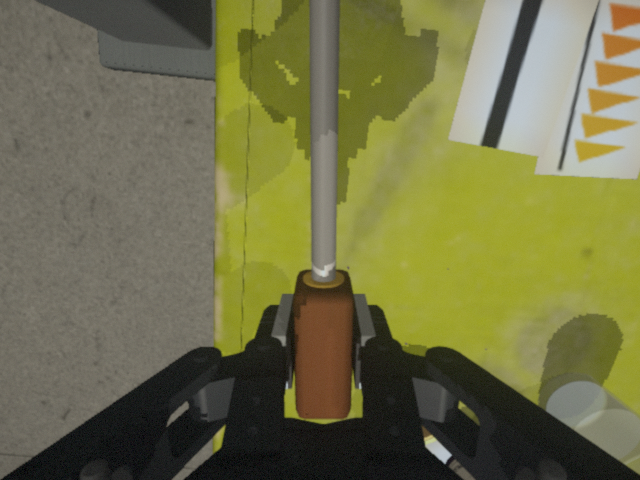

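View pics/s23.png

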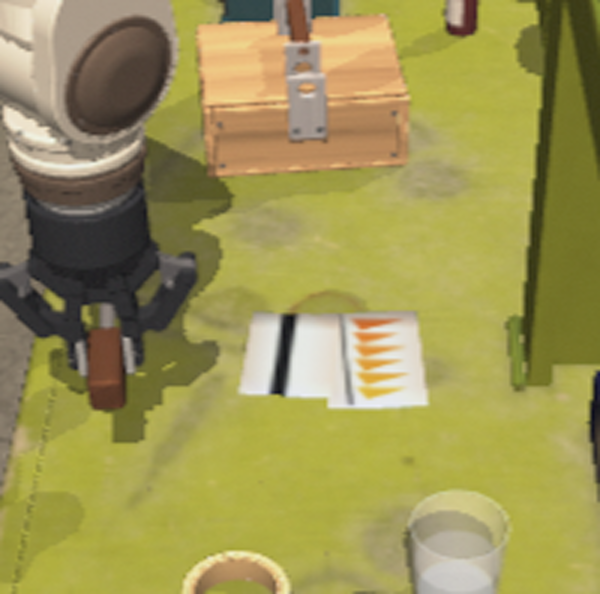

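```bash
python3 - <<'E'
from h import *
togo(.5600,-.2256,.0916,6.4)
E
```

```text
t=33.7 pos [ 0.4059 -0.3579  0.1123] [ 1.7998e+02 -5.0000e-02  5.8100e+00] F [-0.5 -1.1 -2.8] open 0.0230 q [-41.4   3.   -5.1  81.8   0.   42.8]
shift mm [ 166.7 -116.1   20.8] units [ 0.6668 -0.4642  0.083 ] turn deg [ 0.02 -0.05 -0.59] units [ 0.0001 -0.0003 -0.0033]
```

```bash
python3 -m pendant '[[0.06,-0.04,-0.04,0,0,-0.0033,1],[0.1,-0.06,0,0,0,0,1],[0.12,-0.08,0,0,0,0,1],[0.12,-0.08,0,0,0,0,1],[0.12,-0.08,0,0,0,0,1],[0.09,-0.06,0,0,0,0,1],[0.05,-0.03,0,0,0,0,1],[0,0,0,0,0,0,1],[0,0,0,0,0,0,1]]' 60
python3 - <<'E'
from h import *
togo(.5600,-.2256,.0916,6.4)
cv2.imwrite("pics/w24.png",bot.camera("wrist")[:,:,::-1])
t=bot.camera("side")[:,:,::-1];cv2.imwrite("pics/s24.png",cv2.resize(t[180:350,250:450],None,fx=4,fy=3.5,interpolation=2))
E
```

```text
time: 34.6
ee_pos: [0.5587, -0.2271, 0.1108]
tcp_rot: [-179.5, 0.7, 6.3]
wrist_force: [-0.3, 0.0, -1.7]
opening: 0.0229
t=34.6 pos [ 0.5587 -0.2271  0.1108] [-179.53    0.75    6.28] F [-0.3  0.  -1.7] open 0.0229 q [-22.1  12.4   5.1  83.6   0.1  61.6]
shift mm [ 1.7 -1.2 19.2] units [ 0.0068 -0.0046  0.0767] turn deg [-0.47  0.74 -0.12] units [-0.0026  0.0041 -0.0007]
```

View pics/w24.png

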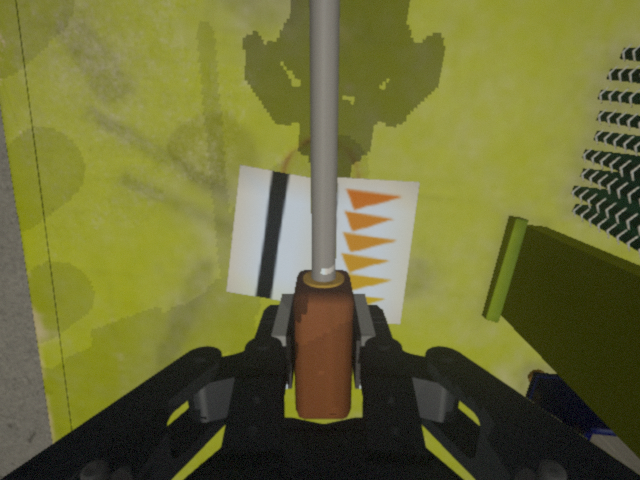

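View pics/s24.png

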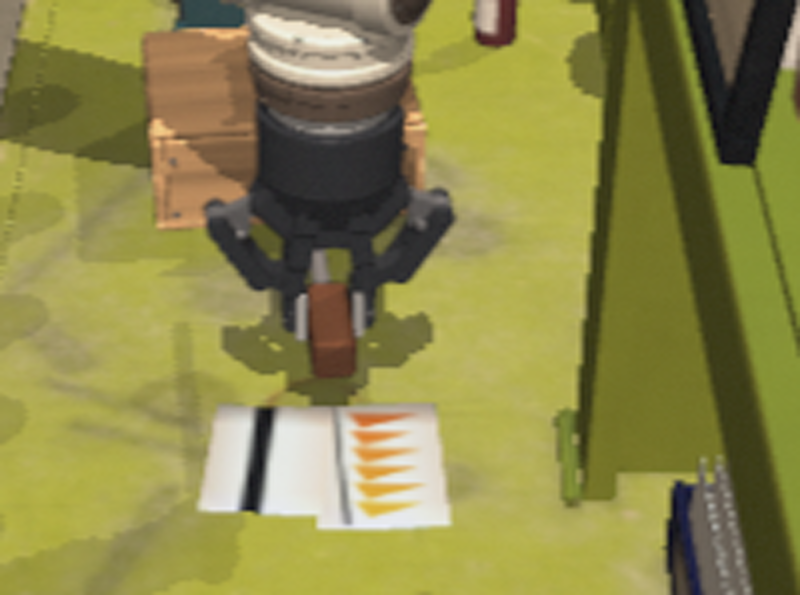

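```bash
python3 -m pendant '[[0.007,-0.004,0.03,-0.0026,0.0041,-0.0007,1],[0,0,0.03,0,0,0,1],[0,0,0.015,0,0,0,1],[0,0,0,0,0,0,1]]' 60
python3 - <<'E'
from h import *
togo(.5600,-.2256,.0916,6.4)
t=bot.camera("top")[:,:,::-1];cv2.imwrite("pics/t25.png",cv2.resize(t[160:320,180:420],None,fx=3.3,fy=3.3,interpolation=2))
E
```

```text
time: 35.1
ee_pos: [0.5577, -0.2294, 0.0922]
tcp_rot: [180.0, -0.0, 6.1]
wrist_force: [-1.0, 0.2, -1.4]
opening: 0.023
t=35.1 pos [ 0.5577 -0.2294  0.0922] [ 1.7995e+02 -3.0000e-02  6.0800e+00] F [-1.   0.2 -1.4] open 0.0230 q [-22.3  11.7   2.2  80.5  -0.   61.6]
shift mm [ 2.7 -3.5  0.6] units [ 0.0109 -0.0141  0.0023] turn deg [ 0.05 -0.03 -0.32] units [ 0.0003 -0.0002 -0.0018]
```

View pics/t25.png

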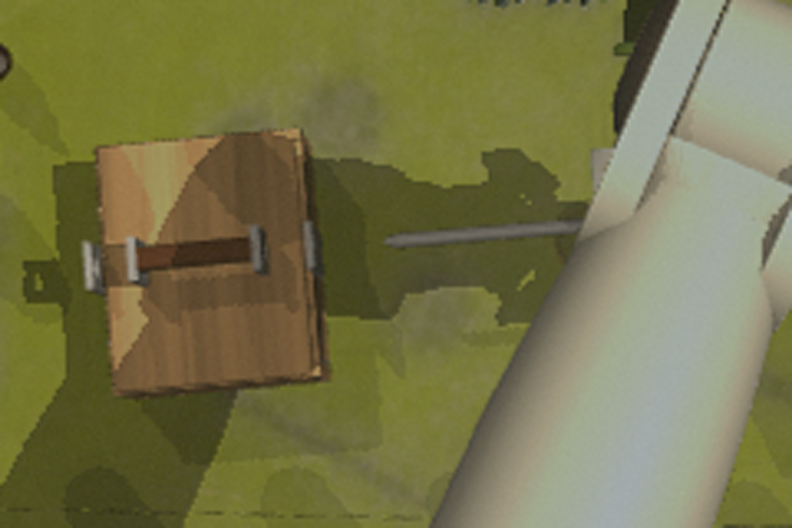

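```bash
python3 - <<'E'
from h import *
np.set_printoptions(precision=4,suppress=True)
T=cal('top')
t=cv2.imread("pics/t25.png")
a=lambda u,v,z: ray(T,(180+u/3.3,160+v/3.3),z)
o=bot.get_obs()['ee_pos']; z=o[2]+.0094
tip=a(386,242.5,z); m=a(570,229,z); print('tip',tip,'m',m,'yaw',np.rad2deg(np.arctan2(*(tip-m)[1::-1])))
n=a(312,246,.115); f=a(93,265,.115); print('near',n,'far',f,np.rad2deg(np.arctan2(*(f-n)[1::-1])))
cv2.imwrite("pics/t25z.png",cv2.resize(t[200:300,60:420],None,fx=2.2,fy=4,interpolation=2))
print('tip expected', o+np.array([-.201*np.sin(np.deg2rad(6.08)),.201*np.cos(np.deg2rad(6.08)),0]))
E
```

```text
tip [ 0.5338 -0.0326  0.1019] m [ 0.5456 -0.1586  0.1019] yaw 95.32804428574107
near [0.529  0.0168 0.115 ] far [0.5131 0.1657 0.115 ] 96.09365662061691
tip expected [ 0.5365 -0.0295  0.0925]
```

View pics/t25z.png

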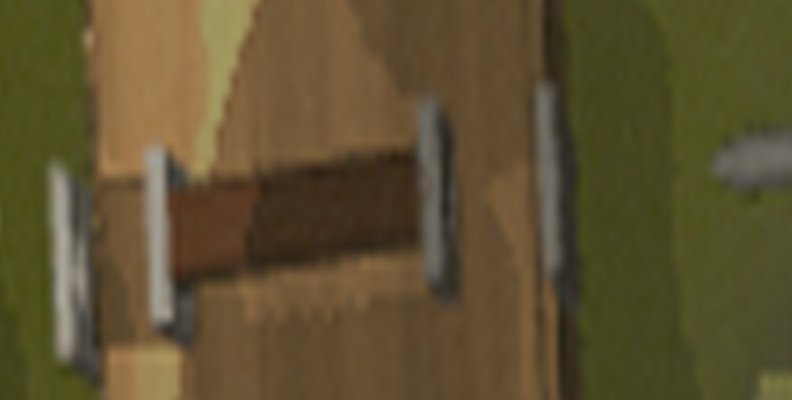

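```bash
python3 -m pendant '[[0.01,0.001,0.002,0,0,-0.0029,1],[0,0,0,0,0,0,1],[0,0,0,0,0,0,1]]' 60
python3 - <<'E'
from h import *
togo(.5602,-.2294,.0916,6.6)
t=bot.camera("top")[:,:,::-1];cv2.imwrite("pics/t26.png",cv2.resize(t[210:250,190:370],None,fx=4.4,fy=8,interpolation=2))
E
```

```text
time: 35.45
ee_pos: [0.5607, -0.2299, 0.0927]
tcp_rot: [179.9, -0.1, 6.6]
wrist_force: [-0.3, 0.5, -2.4]
opening: 0.0231
t=35.5 pos [ 0.5607 -0.2299  0.0927] [ 1.7992e+02 -8.0000e-02  6.6300e+00] F [-0.3  0.5 -2.4] open 0.0231 q [-22.3  12.    2.6  80.5  -0.   61.1]
shift mm [-0.5 -0.6  1.1] units [-0.0019 -0.0022  0.0044] turn deg [ 0.08 -0.08  0.03] units [ 0.0004 -0.0005  0.0002]
```

View pics/t26.png

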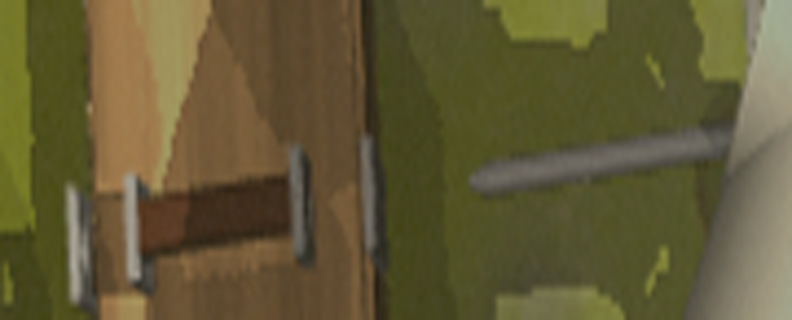

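```bash
python3 - <<'E'
from h import *
np.set_printoptions(precision=4,suppress=True)
T=cal('top')
a=lambda u,v,z: ray(T,(190+u/4.4,210+v/8),z)
z=.101
tip=a(473,182,z); m=a(725,140.5,z); print('tip',tip,'m',m,'yaw',np.rad2deg(np.arctan2(*(tip-m)[1::-1])))
n=a(369,193,.115); f=a(76,243.5,.115); d=(f-n); print('near',n,'far',f,np.rad2deg(np.arctan2(*d[1::-1])))
for q in (tip,m): print('axis x there', n[0]+(q[1]-n[1])*d[0]/d[1], 'pin minus axis', q[0]-(n[0]+(q[1]-n[1])*d[0]/d[1]))
E
```

```text
tip [ 0.5356 -0.0337  0.101 ] m [ 0.5499 -0.1632  0.101 ] yaw 96.31225796490732
near [0.5299 0.0184 0.115 ] far [0.5127 0.1678 0.115 ] 96.55242746821521
axis x there 0.535881186092563 pin minus axis -0.000276543600131296
axis x there 0.5507472046540988 pin minus axis -0.0008259542184697599
```

```bash
python3 -m pendant '[[0,-0.04,0.004,0,0,0,1],[0,-0.05,0,0,0,0,1],[0,-0.05,0,0,0,0,1],[0,0,0,0,0,0,1],[0,0,0,0,0,0,1]]' 60
python3 - <<'E'
from h import *
togo(.5238+.2885*.1122,.0964-.2885*.9937,.0916,6.6)
E
```

```text
time: 36.0
ee_pos: [0.5563, -0.1909, 0.0918]
tcp_rot: [179.9, -0.1, 6.7]
wrist_force: [0.4, -0.2, -1.8]
opening: 0.0227
t=36.0 pos [ 0.5563 -0.1909  0.0918] [ 1.7994e+02 -9.0000e-02  6.7000e+00] F [ 0.4 -0.2 -1.8] open 0.0227 q [-18.9   9.6  -0.3  80.   -0.   64.4]
shift mm [-0.1 -0.6  0.2] units [-0.0002 -0.0025  0.0007] turn deg [ 0.06 -0.09  0.1 ] units [ 0.0003 -0.0005  0.0006]
```

```bash
python3 -m pendant '[[0,-0.03,0,0,0,0,1],[0,-0.03,0,0,0,0,1],[0,-0.03,0,0,0,0,1],[0,0,0,0,0,0,1]]' 60
python3 - <<'E'
from h import *
togo(.5238+.26*.1122,.0964-.26*.9937,.0916,6.6)
t=bot.camera("top")[:,:,::-1];cv2.imwrite("pics/t27.png",cv2.resize(t[210:250,190:370],None,fx=4.4,fy=8,interpolation=2))
t=bot.camera("side")[:,:,::-1];cv2.imwrite("pics/s27.png",cv2.resize(t[160:280,250:400],None,fx=5,fy=5,interpolation=2))
E
```

```text
time: 36.4
ee_pos: [0.5535, -0.1668, 0.0919]
tcp_rot: [179.9, -0.1, 6.7]
wrist_force: [-0.4, -0.3, -1.5]
opening: 0.0228
t=36.4 pos [ 0.5535 -0.1668  0.0919] [ 1.7993e+02 -1.1000e-01  6.6800e+00] F [-0.4 -0.3 -1.5] open 0.0228 q [-16.8   8.2  -1.8  79.9  -0.   66.6]
shift mm [ 0.  -4.8  0.3] units [ 0.0001 -0.0194  0.0011] turn deg [ 0.07 -0.11  0.08] units [ 0.0004 -0.0006  0.0005]
```

View pics/t27.png

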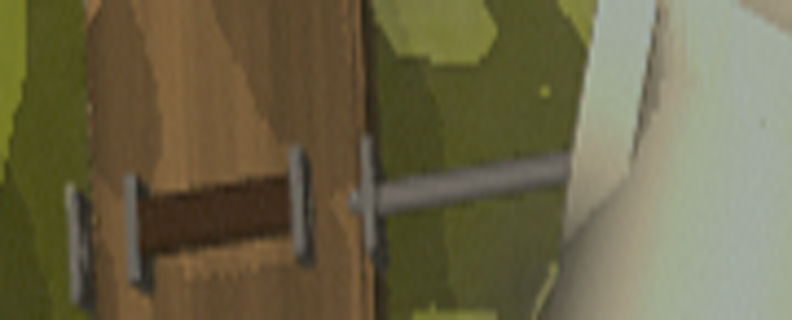

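View pics/s27.png

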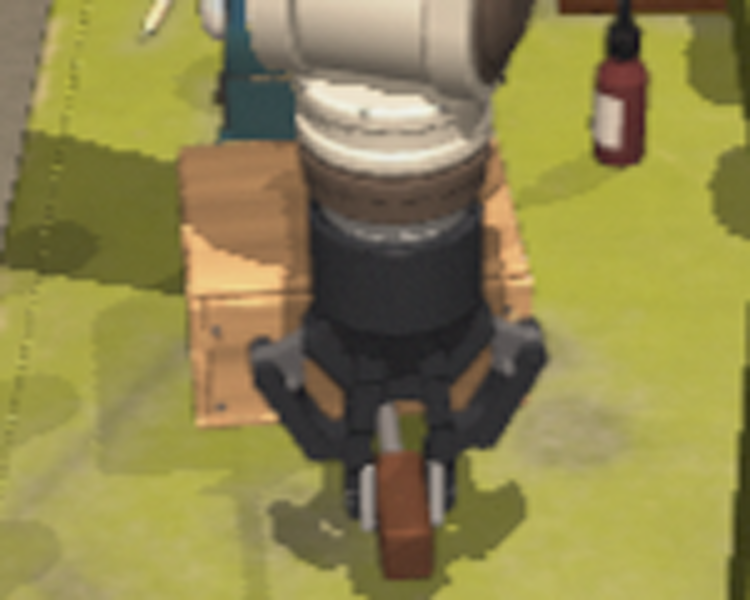

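```bash
python3 -m pendant '[[0,-0.03,0,0,0,0,1],[0,-0.04,0,0,0,0,1],[0,-0.04,0,0,0,0,1],[0,0,0,0,0,0,1]]' 60
python3 - <<'E'
from h import *
togo(.5238+.23*.1122,.0964-.23*.9937,.0916,6.6)
E
```

```text
time: 36.9
ee_pos: [0.5501, -0.1383, 0.0917]
tcp_rot: [179.9, -0.1, 6.6]
wrist_force: [-0.2, -0.7, -0.7]
opening: 0.0232
t=36.9 pos [ 0.5501 -0.1383  0.0917] [ 1.7992e+02 -1.0000e-01  6.6100e+00] F [-0.2 -0.7 -0.7] open 0.0232 q [-14.1   6.7  -3.4  79.7  -0.   69.3]
shift mm [ 0.2 -6.2  0.1] units [ 0.0009 -0.0247  0.0004] turn deg [ 0.08 -0.1   0.01] units [ 0.0004 -0.0006  0.    ]
```

```bash
python3 -m pendant '[[0,-0.04,0,0,0,0,1],[0,-0.05,0,0,0,0,1],[0,-0.05,0,0,0,0,1],[0,0,0,0,0,0,1]]' 60
python3 -m pendant '[[0,-0.04,0,0,0,0,1],[0,-0.05,0,0,0,0,1],[0,-0.05,0,0,0,0,1],[0,0,0,0,0,0,1]]' 60
python3 - <<'E'
from h import *
togo(.5238+.12*.1122,.0964-.12*.9937,.0916,6.6)
E
```

```text
time: 37.3
ee_pos: [0.5456, -0.1001, 0.0917]
tcp_rot: [179.9, -0.1, 6.6]
wrist_force: [0.1, -0.3, -1.6]
opening: 0.0227
time: 37.7
ee_pos: [0.5412, -0.0619, 0.0917]
tcp_rot: [179.9, -0.1, 6.7]
wrist_force: [0.9, 1.2, -1.0]
opening: 0.023
t=37.7 pos [ 0.5412 -0.0619  0.0917] [ 1.7993e+02 -1.2000e-01  6.6500e+00] F [ 0.9  1.2 -1. ] open 0.0230 q [-6.5  3.7 -6.7 79.5 -0.  76.8]
shift mm [  0.6 -39.3   0.1] units [ 0.0025 -0.1572  0.0003] turn deg [ 0.07 -0.12  0.05] units [ 0.0004 -0.0007  0.0003]
```

```bash
python3 -m pendant '[[0.002,-0.04,0,0,0,0,1],[0,-0.05,0,0,0,0,1],[0,-0.05,0,0,0,0,1],[0,0,0,0,0,0,1]]' 60
python3 -m pendant '[[0,-0.02,0,0,0,0,1],[0,-0.02,0,0,0,0,1],[0,0,0,0,0,0,1]]' 60
python3 - <<'E'
from h import *
togo(.5238+.099*.1122,.0964-.099*.9937,.0916,6.6)
cv2.imwrite("pics/w28.png",bot.camera("wrist")[:,:,::-1])
E
```

```text
time: 38.1
ee_pos: [0.5373, -0.024, 0.0917]
tcp_rot: [179.9, -0.1, 6.7]
wrist_force: [-0.2, 0.2, -1.3]
opening: 0.0228
time: 38.4
ee_pos: [0.5361, -0.013, 0.0917]
tcp_rot: [179.9, -0.1, 6.7]
wrist_force: [0.4, -0.5, -2.4]
opening: 0.0231
t=38.4 pos [ 0.5361 -0.013   0.0917] [ 1.7991e+02 -1.3000e-01  6.6800e+00] F [ 0.4 -0.5 -2.4] open 0.0231 q [-1.4  2.5 -7.9 79.4 -0.1 82. ]
shift mm [  0.1 -11.1   0.1] units [ 0.0005 -0.0444  0.0002] turn deg [ 0.09 -0.13  0.08] units [ 0.0005 -0.0007  0.0005]
```

View pics/w28.png

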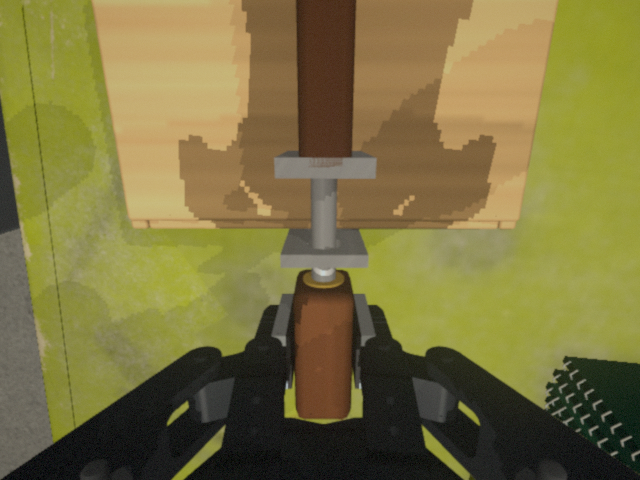

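```bash
for i in 1 2 3 4; do python3 -m pendant '[[0,-0.012,0,0,0,0,1],[0,0,0,0,0,0,1]]' 60 | grep -E "ee_pos|force"; done
```

```text
ee_pos: [0.5358, -0.0105, 0.0916]
wrist_force: [-0.7, 0.6, -1.0]
ee_pos: [0.5354, -0.0076, 0.0916]
wrist_force: [-0.0, 0.8, -1.4]
ee_pos: [0.5351, -0.0044, 0.0916]
wrist_force: [0.0, -0.3, -1.8]
ee_pos: [0.5349, -0.0026, 0.0916]
wrist_force: [-0.7, -0.2, -1.5]
```

```bash
for i in 1 2 3 4; do python3 -m pendant '[[0,-0.008,0,0,0,0,1],[0,-0.004,0,0,0,0,1]]' 60 | grep -E "ee_pos|force"; done
```

```text
ee_pos: [0.5348, -0.0027, 0.0918]
wrist_force: [-0.1, -5.3, -0.6]
ee_pos: [0.5348, -0.0028, 0.0919]
wrist_force: [-0.0, -4.5, -2.0]
ee_pos: [0.5348, -0.0029, 0.0919]
wrist_force: [-0.0, -5.6, -1.5]
ee_pos: [0.5348, -0.003, 0.092]
wrist_force: [-0.1, -5.6, -1.9]
```

```bash
python3 -m pendant '[[0,-0.02,0,0,0,0,1],[0,0,0,0,0,0,1]]' 60
python3 - <<'E'
from h import *
t=bot.camera("wrist")[:,:,::-1];cv2.imwrite("pics/w29.png",cv2.resize(t[130:430,200:450],None,fx=2.6,fy=2,interpolation=2))
t=bot.camera("top")[:,:,::-1];cv2.imwrite("pics/t29.png",cv2.resize(t[190:290,170:320],None,fx=5,fy=5,interpolation=2))
E
```

```text
time: 40.25
ee_pos: [0.5347, -0.0033, 0.0921]
tcp_rot: [177.5, -0.1, 5.8]
wrist_force: [-2.8, 2.7, 2.7]
opening: 0.0228
```

View pics/w29.png

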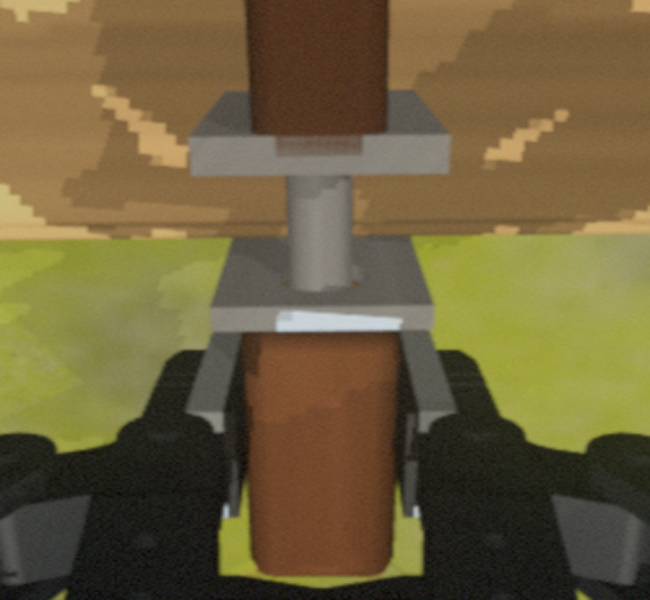

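View pics/t29.png

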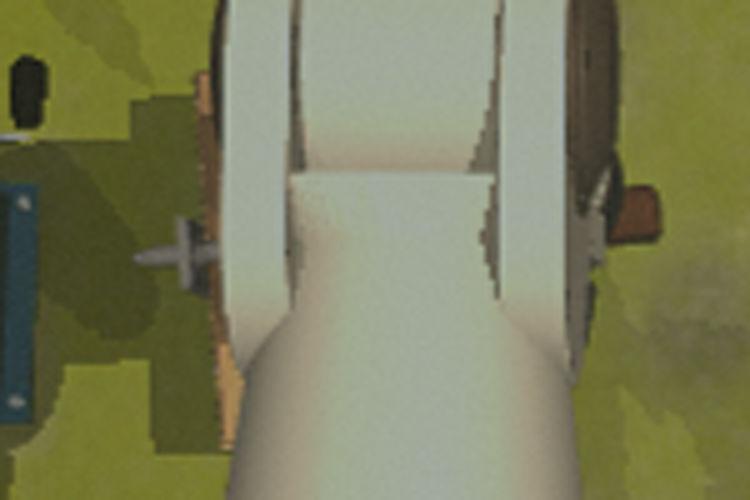

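```bash
python3 - <<'E'
from h import *
togo(.5347,-.0033,.0918,6.5)
E
```

```text
t=40.4 pos [ 0.5347 -0.0029  0.0923] [ 1.7758e+02 -1.4000e-01  5.8100e+00] F [-1.4 -6.7  1.7] open 0.0230 q [ 1.   2.1 -8.4 79.2 -2.4 85.2]
shift mm [-0.1  0.4  0.5] units [-0.0003  0.0017  0.0019] turn deg [ 2.42 -0.13 -0.69] units [ 0.0135 -0.0007 -0.0038]
```

```bash
python3 -m pendant '[[0,0,0,0.0135,0,-0.0038,1],[0,-0.002,0.002,0,0,0,1],[0,0,0,0,0,0,1]]' 60
python3 - <<'E'
from h import *
togo(.5347,-.0033,.0918,6.5)
E
```

```text
time: 40.65
ee_pos: [0.5348, -0.0024, 0.0917]
tcp_rot: [180.0, -0.1, 6.5]
wrist_force: [0.0, -1.7, -0.8]
opening: 0.0227
t=40.6 pos [ 0.5348 -0.0024  0.0917] [ 1.7998e+02 -1.4000e-01  6.4900e+00] F [ 0.  -1.7 -0.8] open 0.0227 q [-0.3  2.3 -8.1 79.4 -0.  83.3]
shift mm [-0.2  0.9 -0.1] units [-0.0007  0.0035 -0.0003] turn deg [ 0.02 -0.14 -0.01] units [ 0.0001 -0.0008 -0.0001]
```

```bash
python3 -m pendant '[[0,0,0,0,0,0,0.6],[0,0,0,0,0,0,0.5],[0,0,0,0,0,0,0.4],[0,0,0,0,0,0,0.4]]' 60
python3 - <<'E'
from h import *
t=bot.camera("wrist")[:,:,::-1];cv2.imwrite("pics/w30.png",cv2.resize(t[130:430,200:450],None,fx=2.6,fy=2,interpolation=2))
E
```

```text
time: 41.05
ee_pos: [0.535, -0.0007, 0.0921]
tcp_rot: [-180.0, -0.2, 6.6]
wrist_force: [-0.2, -0.4, 0.4]
opening: 0.0512
```

View pics/w30.png

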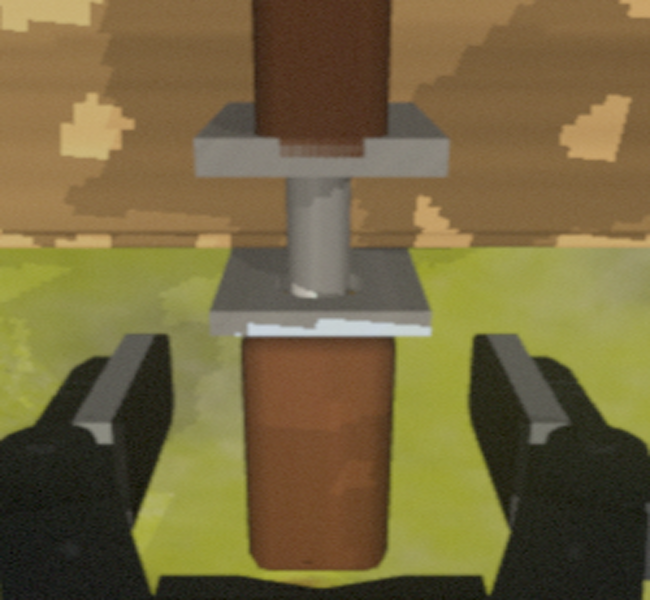

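Released and home against the plate. Retreat up and back, then check.

```bash
python3 -m pendant '[[0,0,-0.04,0,0,0,0.4],[0,0,-0.1,0,0,0,0.4],[0,0,-0.15,0,0,0,0.3],[0,0,-0.19,0,0,0,0.2],[0,0.1,-0.15,0,0,0,0.1],[-0.15,0.1,0,0,0,0,0],[-0.18,0.05,0,0,0,0,0],[-0.18,0.05,0,0,0,0,0],[0,0.18,0,0,0,0,0],[0,0.18,0,0,0,0,0],[0,0.18,0,0,0,0,0],[0,0,0,0,0,0,0]]'
python3 - <<'E'
from h import *
for n in ("side","top"): cv2.imwrite(f"pics/{n}31.png",bot.camera(n)[:,:,::-1])
t=cv2.imread("pics/side31.png");cv2.imwrite("pics/s31.png",cv2.resize(t[160:270,260:390],None,fx=5.5,fy=5.3,interpolation=2))
t=cv2.imread("pics/top31.png");cv2.imwrite("pics/t31.png",cv2.resize(t[190:290,170:320],None,fx=5,fy=5,interpolation=2))
E
```

```text
time: 42.3
ee_pos: [0.4274, -0.2298, 0.266]
tcp_rot: [179.7, -0.8, 6.8]
wrist_force: [0.2, 0.5, -0.9]
opening: 0.0854
```

View pics/s31.png

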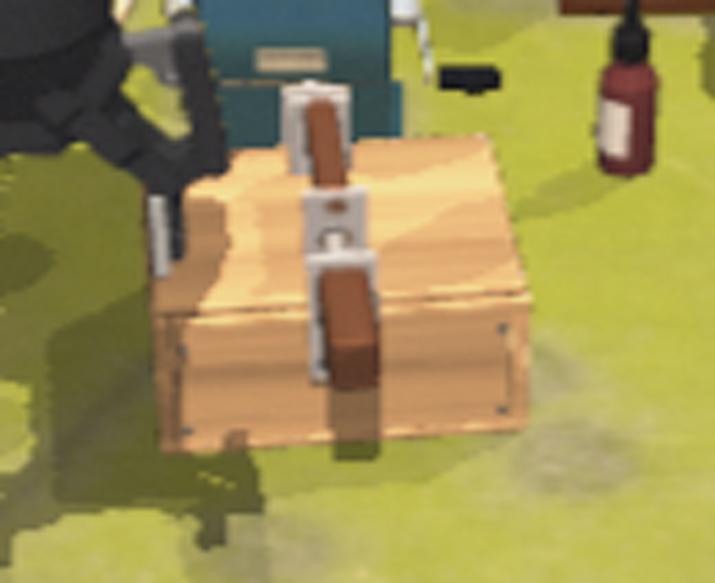

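View pics/t31.png

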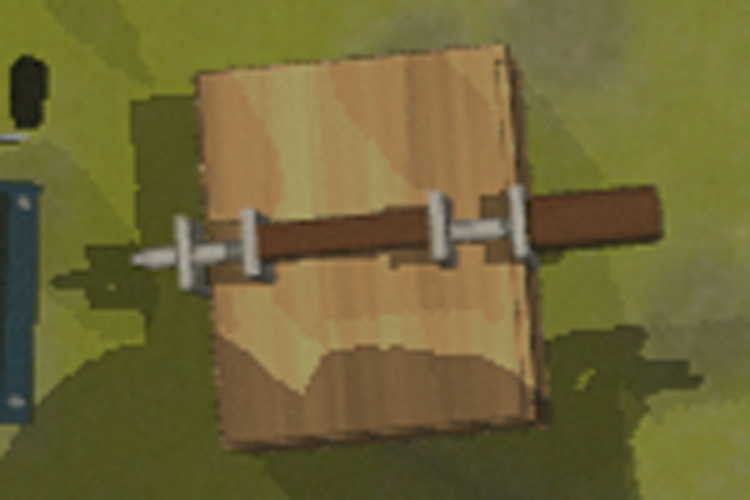

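View pics/top31.png

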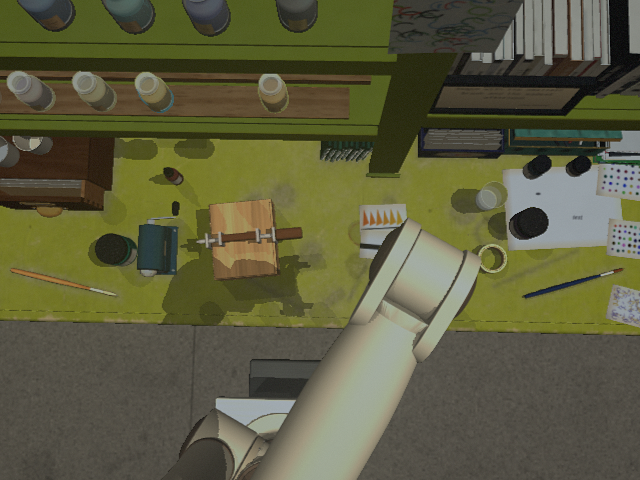

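```bash
python3 - <<'E'
from workcell import bot
print(bot.get_obs()['time'],bot.job_done())
E
```

```text
the job is handed in; nothing more can be done
42.4 None
```

The order is packed and handed in at 42.4 s. I found only two small ink jars beside the box and stood both upright in it. I put the lid on, pressed it down until it snapped (about 20 N on the bar), slid the pin through all four eyes, and let go of it.

**Final checks:** The last top and side pictures show the lid level and flush on the rim. The pin runs through both box plates and both lid cheeks, with its tip out beyond the far plate and its grip against the near one. The push met firm resistance within about 1 mm of where I expected the grip to stop. The gripper was clear of everything, and the dropper bottle, glass and tape were in place.

**What did not go to plan:**
- The lid first sat tilted on its catches, and I mended this by gripping the bar at its centre and pressing.
- The tool tilted about 2.5° in the last push on the pin, so I levelled it before letting go.
- The cameras disagreed by 2–5 mm, so I aligned the lid and pin by comparing positions within one picture and by contact.
- Once the lid was on I could no longer see the jars. I last saw them in the box before fetching the lid, and did not look inside again.
- Lid flushness was judged only by eye from the pictures.

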